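Load the leak-test chamber, tighten its lid in star order and pump

TASK

Put every square steel canister that stands on the bench (two or three of them) inside the test chamber, standing or lying on its floor, and swing the lid shut. Then hand-tighten the lid's four wing knobs clockwise in star order, in two passes - first each about half way, then each to its stop - in both passes going from the first knob straight across to the opposite one before doing the other opposite pair. Finally press the leak-test pump's plunger fully down and let it spring back; leave the round jars and the beaker where they are.

Things in the scene. Friction and masses are not known exactly. Their poses are not given: they have to be found in the camera images.
- chamber: Test chamber, fixed: open-topped square steel box 210 x 210 mm, 75 mm high, walls 10 mm; inner floor 10 mm up, square inner corner bosses (24 mm) reach in to 71 mm from the centre on both axes and up to the rim. Origin: centre of the underside, z up; its yaw varies up to 0.2 rad. The lid's hinge runs along its x axis at y = +105 mm, z = 77 mm (its left side, seen from the robot).
- lid (a joint): Lid hinge, rad: 0 = shut flat, 1.75 = fully open, a little past upright, leaning away from the chamber. Starts open. The hinge is stiff: the lid stays where it is left, and takes 3 to 8 N at the tab to move; it can be pushed over and down with shut fingers.
- lid_tab (a point): Middle of the outer (upper when shut) face of the finger tab on the lid's free edge, 225 mm from the hinge axis and 12 mm outside the plane through it. The tab is 60 mm wide along the chamber's x axis, 6 mm thick and ends 240 mm from the hinge axis; the lid plate is 210 x 210 x 10 mm. z axis: out of the outer face.
- plunger (a joint): Travel of the leak-test pump's plunger, m: 0 = up, 0.030 = fully down. Sprung: 3.6 N to start it, 12 N at full travel; it springs back when let go.
- plunger_top (a point): Centre of the top of the plunger's round grey head (42 mm across, 12 mm thick), 117 mm above the table when up. It stands on a white 100 x 100 mm pump block, 35 mm high, with a 52 mm barrel up to 70 mm; moves straight down.
- knob0_grip (a point): Wing knob 0, on the shut lid the near left one seen from the robot (83 mm from the chamber's centre along both x and y), opposite knob 2. This point is on its axis at the height to grip, 119 mm above the table with the lid shut. The black wing is 54 mm long along this point's x axis, 14 mm thick along y, and reaches 12 mm above and 20 mm below this point; its round steel foot below is 34 mm across. The point turns with the knob.
- knob0 (a joint): Turn of knob 0, rad: grows as it is turned clockwise seen from above; starts loose near 0, 2.4 = tight, at its stop, so half way is 1.2. Friction about 0.08 N m; it stays where it is left.
- knob1_grip (a point): Wing knob 1, on the shut lid the far left one seen from the robot (83 mm from the chamber's centre along both x and y), opposite knob 3. This point is on its axis at the height to grip, 119 mm above the table with the lid shut. The black wing is 54 mm long along this point's x axis, 14 mm thick along y, and reaches 12 mm above and 20 mm below this point; its round steel foot below is 34 mm across. The point turns with the knob.
- knob1 (a joint): Turn of knob 1, rad: grows as it is turned clockwise seen from above; starts loose near 0, 2.4 = tight, at its stop, so half way is 1.2. Friction about 0.08 N m; it stays where it is left.
- knob2_grip (a point): Wing knob 2, on the shut lid the far right one seen from the robot (83 mm from the chamber's centre along both x and y), opposite knob 0. This point is on its axis at the height to grip, 119 mm above the table with the lid shut. The black wing is 54 mm long along this point's x axis, 14 mm thick along y, and reaches 12 mm above and 20 mm below this point; its round steel foot below is 34 mm across. The point turns with the knob.
- knob2 (a joint): Turn of knob 2, rad: grows as it is turned clockwise seen from above; starts loose near 0, 2.4 = tight, at its stop, so half way is 1.2. Friction about 0.08 N m; it stays where it is left.
- knob3_grip (a point): Wing knob 3, on the shut lid the near right one seen from the robot (83 mm from the chamber's centre along both x and y), opposite knob 1. This point is on its axis at the height to grip, 119 mm above the table with the lid shut. The black wing is 54 mm long along this point's x axis, 14 mm thick along y, and reaches 12 mm above and 20 mm below this point; its round steel foot below is 34 mm across. The point turns with the knob.
- knob3 (a joint): Turn of knob 3, rad: grows as it is turned clockwise seen from above; starts loose near 0, 2.4 = tight, at its stop, so half way is 1.2. Friction about 0.08 N m; it stays where it is left.
- can0_c (a point): Square sample canister (may be absent): steel body 44 x 44 mm and 50 mm high with a white round cap 34 mm across and 12 mm high, 62 mm in all, about 0.16 kg. This point is its centre, 31 mm above its underside; z axis towards the cap, x and y square to the flat sides. Best gripped across two flat sides.
- can1_c (a point): Square sample canister (may be absent): steel body 44 x 44 mm and 50 mm high with a white round cap 34 mm across and 12 mm high, 62 mm in all, about 0.16 kg. This point is its centre, 31 mm above its underside; z axis towards the cap, x and y square to the flat sides. Best gripped across two flat sides.
- can2_c (a point): Square sample canister (may be absent): steel body 44 x 44 mm and 50 mm high with a white round cap 34 mm across and 12 mm high, 62 mm in all, about 0.16 kg. This point is its centre, 31 mm above its underside; z axis towards the cap, x and y square to the flat sides. Best gripped across two flat sides.
- jar0: Bystander: round steel jar, 46 mm across, 62 mm high. Origin under its centre.
- jar1: Bystander: another round steel jar, 46 mm across, 62 mm high. Origin under its centre.
- beaker: Bystander: glass beaker, 68 mm across, 80 mm high. Origin under its centre.
Not all that is in view belongs to the job. Leave any green look-alike of the part that bears can0_c alone. What is shaped like the part that bears can1_c but pink is not meant.

How it is judged:
By the outcome, as a careful person would: the job done as asked, in the order asked, and still so for the second after the job is handed in, with the robot touching nothing.
Of can0, can1, can2 only 2 to 3 are there at a start; the rules pass over those that are not, and their reading is None.
At some moment in a run one of can0, can1, can2 may be knocked a few centimetres aside while the robot is not near it.
Once in a run the grip may slacken for a moment while it holds something.
It also fails if it takes over 208 s, if anything falls off the work surface, if the arm or the gripper's body presses on something with over 40 N, if the wrist force passes 120 N, or if a joint passes its speed limit or range.

ROBOT

A 6-joint arm with a two-finger parallel gripper is mounted at the origin on the work surface. World frame = base frame: x ahead of the robot, y to its left, z up, the work surface at z = 0. Lengths are in m, angles in degrees, forces in N, time in s.
With the tool pointing down it reaches from about 0.3 to 0.75 m from the base axis. Payload 8.5 kg.
Tool frame: the origin (TCP) lies between the finger pads; the fingertips stand 22 mm ahead of it and the grasp point (between the pads) lies 3 mm ahead of it (env.nose_length is the distance from the TCP to the fingertips, in m); z points along the fingers, x is the direction in which the jaws open and shut, and the axes are right-handed (so a half turn about z gives the same grasp; the last joint's range is limited). The gripper opens to 85 mm and grips with 20 to 120 N. Pads are 22 mm wide; open, the fingers measure 114 mm over their backs; the gripper's body (76 mm by 85 mm) begins 54 mm behind the grasp point. The pads swing forward as they close: fully open they stand 13 mm farther back than shut.
Start: joints at [51.148, 21.807, 74.336, -0, 83.858, -12.336], TCP at [0.246, 0.492, 0.253] pointing down, gripper open.
Joint ranges: [-178.18, 178.18], [-50.72, 133.34], [12.68, 142.11], [-81.47, 261.47], [9.98, 163.14], [-165.26, 165.26]. Speed limits (degrees/s): [136.94, 136.94, 180, 180, 180, 180].

INTERFACE

Orientations are given as a 3x3 rotation matrix whose columns are the frame's x, y, z axes.
In Python, from rig import env gives the robot as it stands.
- The arm moves only by the tool arm_command, never from a script. Its argument "steps" is a list of rows, each an object with "delta_pos": the shift along the world's x, y, z in mm, a list of three; "dr": the turn, a rotation vector about the world's x, y, z in degrees, a list of three. In form: [{"delta_pos": [dx, dy, dz], "dr": [wx, wy, wz]}, ...]. A call has 1 to 20 rows; each row shifts and turns the commanded pose from where the row before left it; what a row does not reach is not made up. A row lasts 1/10 s, in which the tool goes at most 50 mm and 8.59 degrees, less where a joint would pass 70% of its speed; a pose out of reach is approached as far as the arm can. A call with a gripper value outside its range is refused whole. "grip" is the opening, from 0 (shut) to 1 (fully open), set as the call begins (left out, the last holds). The fingers move at their own pace and stop on an object; "squeeze" is the grip in N (left out, the last holds). Time passes only in rows, so rows that do not move let the fingers close. It gives the time, the measured TCP pose, the force and the opening at its end, in the units of the state.
- env.observe(): the state, without advancing time (a new reading comes with each control period).
- env.get_image(name): name is "side" or "top"; returns the picture (420x560x3 uint8, blue, green, red); there is no depth.
- env.get_calibration(name): a dict with "fx", "fy", "cx", "cy" (pixels), "view" (4x4, takes a point from world to camera coordinates). Camera axes: x right, y up, looking along -z (the intrinsics and any distortion apply to the point x, -y, -z); pixel columns grow to the right and rows downward; lengths in m; the calibration is good to about 2 mm. A picture is of the moment at which its call begins. get_calibration takes no time and is no camera call.
- env.close_job(): hands the job in, once; it reports no verdict.
The state is a dict: "time_s": time; "q": joint angles; "qvel": joint speeds; "joint_efforts": joint torques, N m; "position": TCP position; "tool_rot": TCP orientation; "ft_force": force on the tool from outside, world axes, zero at the start; "wrist_torque": the same for the moment, N m; "grip_width": finger opening in m.
Only numpy, scipy, OpenCV 4.12 (cv2) and the standard library are available. Lean on these libraries where they do the work, as an engineer would, in place of code of your own. Each camera call takes 0.05 s, during which the arm holds its last target. There are 200 camera calls.

## Working session

There is one attempt and no reset: what is moved stays moved. The work goes in short steps, Python scripts to look and compute and a tool call to move; the robot and the scene stay as the last step left them, time stands still between calls to the robot, and variables do not carry over. Pictures are saved under pics/ and viewed, about 12 in all and at most 16, crops included, and the job is handed in when it is done.

Besides the shell and the picture viewer there is one more tool, called after "Call:" as a command line: name --argument value ..., lists and objects as JSON in quotes. arm_command: Moves the arm, as the interface text tells. Its arguments: {"type":"object","properties":{"steps":{"type":"array"},"grip":{"type":"number"},"squeeze":{"type":"number"}},"required":["steps"]}

```bash
ls; mkdir -p pics; cat > h.py <<'E'
import numpy as np, cv2
from rig import env
def cal(n):
    c=env.get_calibration(n); return c,np.array(c["view"])
def ray(n,u,v):
    c,V=cal(n); uv=np.array([[[u,v]]],float)
    K=np.array([[c["fx"],0,c["cx"]],[0,c["fy"],c["cy"]],[0,0,1]])
    d=np.array(c.get("dist",c.get("distortion",[0]*5)),float)
    x,y=cv2.undistortPoints(uv,K,d)[0,0]
    R=V[:3,:3]; o=-R.T@V[:3,3]; return o,R.T@np.array([x,-y,-1])
def onz(n,u,v,z):
    o,d=ray(n,u,v); return o+d*(z-o[2])/d[2]
def proj(n,p):
    c,V=cal(n); q=V[:3,:3]@np.array(p,float)+V[:3,3]
    q=np.array([[q[0],-q[1],-q[2]]]); K=np.array([[c["fx"],0,c["cx"]],[0,c["fy"],c["cy"]],[0,0,1]])
    d=np.array(c.get("dist",c.get("distortion",[0]*5)),float)
    return cv2.projectPoints(q,np.zeros(3),np.zeros(3),K,d)[0][0,0]
E
python3 - <<'E'
from h import *
for n in("side","top"):
    im=env.get_image(n); cv2.imwrite(f"pics/{n}0.png",im); c,V=cal(n)
    print({k:v for k,v in c.items() if k!="view"}); print(V.round(3)); print((-V[:3,:3].T@V[:3,3]).round(3))
s=env.observe(); print({k:np.round(v,3).tolist() for k,v in s.items()})
E
```

```text
pics
{'fx': 525.4480700594811, 'fy': 525.4480700594811, 'cx': 274.02456054159995, 'cy': 206.2384775393386}
[[ 0.834  0.552 -0.014 -0.454]
 [-0.306  0.484  0.82   0.072]
 [ 0.459 -0.679  0.573 -1.871]
 [ 0.     0.     0.     1.   ]]
[ 1.259 -1.055  1.007]
{'fx': 388.0576419300683, 'fy': 388.0576419300683, 'cx': 271.95032373849256, 'cy': 209.40888819500537}
[[ 0.004 -1.     0.029 -0.019]
 [ 0.998  0.006  0.062 -0.537]
 [-0.062  0.028  0.998 -1.147]
 [ 0.     0.     0.     1.   ]]
[0.465 0.017 1.178]
{'time_s': 0.1, 'q': [51.149, 21.836, 74.377, 0.001, 83.857, -12.335], 'qvel': [-0.06, -0.204, -0.181, 0.071, -0.109, -0.068], 'joint_efforts': [0.005, -44.922, -23.166, -0.0, 0.004, -0.0], 'position': [0.245, 0.492, 0.253], 'tool_rot': [[0.446, 0.895, -0.001], [0.895, -0.446, -0.001], [-0.001, -0.0, -1.0]], 'ft_force': [-0.458, -0.051, -0.343], 'wrist_torque': [-0.0, -0.007, -0.045], 'grip_width': 0.085}
```

View pics/top0.png

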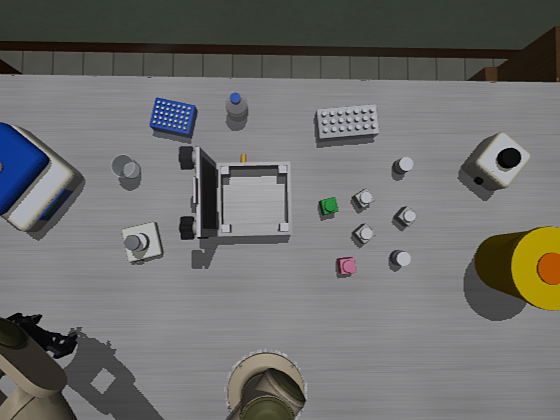

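View pics/side0.png

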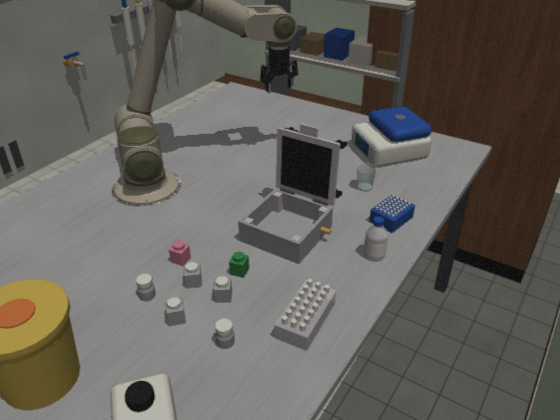

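Top view: three square grey bodies with round caps at (364,199), (405,216), (363,233). Round jars are at (403,164) and (401,259), the green look-alike at (329,206) and the pink one at (347,266). The chamber is centred near (255,199) with its lid open at the left, and the pump is at (141,242). I'll confirm in one enlarged crop.

```bash
python3 - <<'E'
from h import *
t=cv2.imread("pics/top0.png"); s=cv2.imread("pics/side0.png")
a=cv2.resize(t[150:280,315:425],None,fx=3.6,fy=3.6,interpolation=cv2.INTER_CUBIC)
b=cv2.resize(s[230:350,130:255],None,fx=3.2,fy=3.2,interpolation=cv2.INTER_CUBIC)
h=max(a.shape[0],b.shape[0]); o=np.zeros((h,a.shape[1]+b.shape[1],3),np.uint8); o[:a.shape[0],:a.shape[1]]=a; o[:b.shape[0],a.shape[1]:]=b
cv2.imwrite("pics/crop0.png",o)
for n,p in(("top",[(364,199),(405,216),(363,233),(403,164),(401,259)]),("side",[(192,267),(222,284),(175,303),(145,281),(224,326)])):
    for u,v in p: print(n,u,v,onz(n,u,v,.062).round(3))
g=cv2.cvtColor(t,cv2.COLOR_BGR2GRAY); print(g[185:245:3,345:425:3])
E
```

```text
top 364 199 [ 0.566 -0.283  0.062]
top 405 216 [ 0.517 -0.402  0.062]
top 363 233 [ 0.467 -0.279  0.062]
top 403 164 [ 0.67  -0.399  0.062]
top 401 259 [ 0.393 -0.388  0.062]
side 192 267 [ 0.473 -0.292  0.062]
side 222 284 [ 0.583 -0.301  0.062]
side 175 303 [ 0.526 -0.418  0.062]
side 145 281 [ 0.406 -0.401  0.062]
side 224 326 [ 0.676 -0.411  0.062]
[[135 135 136 136 136 136 138 137 138 139 139 141 141 141 141 141 141 141
  141 142 140 142 140 140 141 140 139]
 [133 133 134 134 135 135 135 114 136 136 137 136 136 138 137 137 136 137
  139 138 137 138 138 137 138 137 135]
 [139 138 138 138 142  45 157 123 140 139 140 141 138 139 140 140 139 140
  139 140 141 140 140 140 138 138 138]
 [137 138 140 125 121 126 181 178 181 135 137 138 138 138 138 139 138 139
  139 139 140 139 139 139 138 138 137]
 [139 139 100  38 154  94 177 178 178 157 138 139 138 139 141 142 142 142
  141 142 141 140 141 139 140 138 139]
 [135 136  67  40  31  55 186 178 181 152 125 135 135 138 138 137 138 139
  140 140 139 139 139 138 137 138 138]
 [138 140  72  84  42 112  65  64  90 144 142 141 142 143 142 142 1
[... 815 characters left out ...]
 123 136 136 138 138]
 [132 132 132 135  94  45 155 133 114 135 135 134 135 135 136 136 138 111
   74  76  72 140 134 131 131 131 131]
 [136 135 139  62  67 125 184 177 181 142 137 138 138 138 138 139 139 139
  109  68 138 134 135 137 136 137 137]
 [134 133  99  35 167  62 178 177 178 156 132 135 135 135 136 137 137 136
  135 135 135 134 134 134 135 134 136]
 [133 133 106  60  29 118 186 178 180 138 138 135 137 137 136 137 137 136
  135 135 134 134 134 133 133 133 135]
 [135 136 109  76  49  54  66  82 120 136 138 137 137 138 138 138 138 137
  136 137 137 137 137 137 135 135 137]
 [136 136 137  70  76  43  88  84 137 136 137 137 137 138 137 138 138 137
  137 137 136 137 137 137 139 138 140]]
```

View pics/crop0.png

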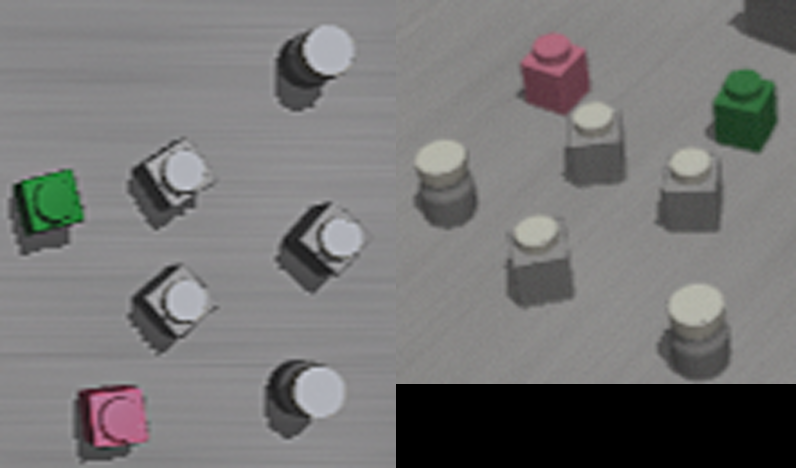

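The crop confirms it: three square steel bodies with round white caps. The jars are round and the look-alikes are green and pink.

```bash
python3 - <<'E'
from h import *
t=cv2.imread("pics/top0.png")
I=cv2.INTER_CUBIC
a=np.hstack([cv2.resize(t[v-18:v+14,u-18:u+14],None,fx=8,fy=8,interpolation=I) for u,v in[(364,199),(405,216),(363,233)]])
b=cv2.resize(t[145:265,115:300],None,fx=4.2,fy=4.2,interpolation=I)[:,:768]
cv2.imwrite("pics/cans8.png",a); cv2.imwrite("pics/ch4.png",b)
g=cv2.cvtColor(t,cv2.COLOR_BGR2GRAY); m=((g>168)*255).astype(np.uint8)
n,l,st,ce=cv2.connectedComponentsWithStats(m)
for i in range(1,n):
    if 30<st[i,4]<3000 and 90<ce[i][1]<290: print(ce[i].round(2),st[i].tolist(),onz("top",*ce[i],.062).round(4))
E
```

```text
[373.73 113.09] [370, 107, 7, 15, 45] [ 0.8209 -0.3142  0.062 ]
[375.09 126.4 ] [372, 121, 7, 12, 35] [ 0.781  -0.3178  0.062 ]
[501.96 157.45] [479, 133, 50, 51, 890] [ 0.6923 -0.695   0.062 ]
[197.44 161.88] [196, 147, 3, 32, 66] [0.6706 0.2011 0.062 ]
[ 39.08 193.86] [10, 152, 58, 75, 1244] [0.5746 0.6473 0.062 ]
[406.03 163.29] [400, 157, 13, 13, 133] [ 0.6722 -0.4079  0.062 ]
[259.4  163.31] [230, 162, 59, 4, 125] [0.6681 0.0221 0.062 ]
[282.19 168.62] [279, 165, 7, 8, 48] [ 0.6532 -0.0441  0.062 ]
[288.31 175.38] [288, 164, 2, 28, 39] [ 0.6335 -0.062   0.062 ]
[224.19 170.02] [221, 166, 7, 8, 48] [0.6476 0.1238 0.062 ]
[263.03 181.89] [230, 176, 54, 24, 195] [0.6139 0.0113 0.062 ]
[242.94 180.67] [230, 179, 32, 6, 66] [0.617  0.0694 0.062 ]
[366.03 196.94] [361, 192, 11, 11, 87] [ 0.5722 -0.2886  0.062 ]
[198.03 220.64] [197, 204, 3, 33, 95] [0.5008 0.1967 0.062 ]
[409.63 215.51] [405, 211, 10, 10, 82] [ 0.5189 -0.4158  0.062 ]
[144.97 236.73] [123, 223, 37, 34, 521] [0.4543 0.3461 0.062 ]
[284.07 226.44] [281, 223, 8, 8, 57] [ 0.4854 -0.05    0.062 ]
[225.17 227.73] [221, 224, 8, 8, 48] [0.4809 0.119  0.062 ]
[366.48 233.12] [362, 228, 10, 11, 88] [ 0.4672 -0.2887  0.062 ]
[130.02 255.02] [126, 249, 10, 12, 54] [0.4024 0.3869 0.062 ]
[403.57 258.31] [398, 252, 12, 14, 137] [ 0.395  -0.3959  0.062 ]
```

View pics/cans8.png

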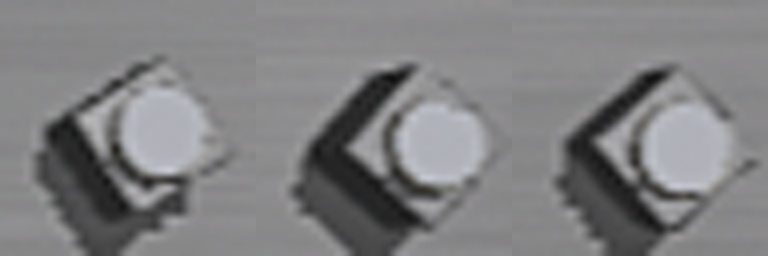

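View pics/ch4.png

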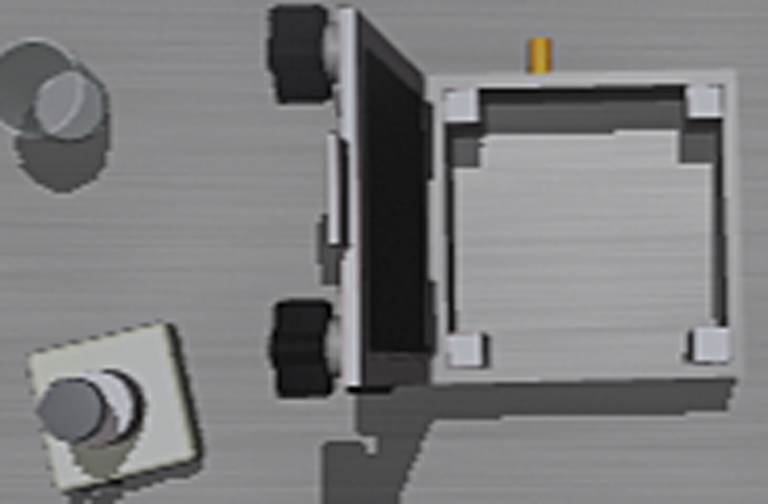

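Top view: the can cap centres are at (366,197), (409.6,215.5) and (366.5,233), with body yaws of about 34.5°, 48.6° and 41.5° read from the corner pixels. The chamber's boss squares are at (224,170), (282,169), (284,226) and (225,228). The plunger head is near (132,243). I'll move in front of the open lid, keeping clear of it, toward the cans.

Call:
arm_command --steps '[{"delta_pos": [8,-30,10],"dr": [0,0,-2]},{"delta_pos": [8,-36,5],"dr": [0,0,-2]},{"delta_pos": [8,-36,0],"dr": [0,0,-2]},{"delta_pos": [8,-36,0],"dr": [0,0,-2]},{"delta_pos": [8,-36,0],"dr": [0,0,-2]},{"delta_pos": [8,-36,0],"dr": [0,0,-2]},{"delta_pos": [8,-36,0],"dr": [0,0,-2]},{"delta_pos": [8,-36,0],"dr": [0,0,-2]},{"delta_pos": [8,-36,0],"dr": [0,0,-2]},{"delta_pos": [8,-36,0],"dr": [0,0,-2]},{"delta_pos": [6,-36,0],"dr": [0,0,-2]},{"delta_pos": [0,-36,0],"dr": [0,0,0]},{"delta_pos": [0,-36,0],"dr": [0,0,0]},{"delta_pos": [0,-20,0],"dr": [0,0,0]},{"delta_pos": [0,0,0],"dr": [0,0,0]}]' --grip 0.8

```text
time_s: 1.6
position: [0.3316, 0.0084, 0.2682]
tool_rot: [[0.752, 0.66, -0.0], [0.66, -0.752, -0.0], [-0.0, -0.0, -1.0]]
ft_force: [0.6, 0.4, -0.9]
grip_width: 0.0683
```

```bash
cat >> h.py <<'E'
def bright(n,thr,box,im):
    g=cv2.cvtColor(im,cv2.COLOR_BGR2GRAY); u0,v0,u1,v1=box
    m=((g>thr)*255).astype(np.uint8)[v0:v1,u0:u1]
    k,l,st,ce=cv2.connectedComponentsWithStats(m)
    return [((ce[i]+[u0,v0]),int(st[i,4])) for i in range(1,k) if 25<st[i,4]<400]
def caps():
    for n,thr,box in(("top",168,(320,150,440,285)),("side",165,(130,255,260,350))):
        im=env.get_image(n)
        for c,a in bright(n,thr,box,im): print(n,c.round(1),a,onz(n,*c,.062).round(4))
E
python3 - <<'E'
from h import *
s=env.observe(); print(s["position"].round(4) if hasattr(s["position"],'round') else s["position"])
caps()
P=np.array([onz("top",u,v,.075)[:2] for u,v in[(224.19,170.02),(282.19,168.62),(284.07,226.44),(225.17,227.73)]])
print(P.round(4),P.mean(0).round(4))
# order far-left, far-right, near-right, near-left
x=(P[0]+P[1]-P[2]-P[3]); y=(P[0]+P[3]-P[1]-P[2]); print(np.degrees(np.arctan2(x[1],x[0])),np.degrees(np.arctan2(-y[0],y[1])),np.linalg.norm(x)/2,np.linalg.norm(y)/2)
print("plunger",onz("top",132.4,242.6,.117))
E
```

```text
[0.3316 0.0084 0.2682]
top [406.  163.3] 133 [ 0.6722 -0.4079  0.062 ]
top [366.1 196.9] 89 [ 0.5723 -0.2888  0.062 ]
top [409.6 215.6] 83 [ 0.5187 -0.4157  0.062 ]
top [366.5 233.1] 90 [ 0.4672 -0.2888  0.062 ]
top [403.5 258.4] 140 [ 0.3948 -0.3956  0.062 ]
side [191.2 265.6] 70 [ 0.4679 -0.2891  0.062 ]
side [143.3 278.5] 116 [ 0.3947 -0.3963  0.062 ]
side [221.4 280. ] 76 [ 0.5722 -0.2895  0.062 ]
side [173.2 301.5] 86 [ 0.5189 -0.4164  0.062 ]
side [223.3 324.5] 157 [ 0.6716 -0.4085  0.062 ]
[[ 0.6454  0.1225]
 [ 0.651  -0.0434]
 [ 0.4851 -0.0492]
 [ 0.4807  0.1178]] [0.5656 0.0369]
1.8154382536916633 1.7131320976847009 0.16538083051085842 0.16655031744416002
plunger [0.43884043 0.36314707 0.117     ]
```

Both views agree within 1 mm. The chamber centre is (0.5656, 0.0369) with a yaw of 1.8°. I'll fetch can C first.

Call:
arm_command --steps '[{"delta_pos": [15,-33,0],"dr": [0,0,0]},{"delta_pos": [15,-33,0],"dr": [0,0,0]},{"delta_pos": [15,-33,0],"dr": [0,0,0]},{"delta_pos": [15,-33,0],"dr": [0,0,0]},{"delta_pos": [15,-33,0],"dr": [0,0,0]},{"delta_pos": [15,-33,0],"dr": [0,0,0]},{"delta_pos": [15,-33,-20],"dr": [0,0,0]},{"delta_pos": [15,-33,-30],"dr": [0,0,0]},{"delta_pos": [15.8,-33.4,-30],"dr": [0,0,0]},{"delta_pos": [0,0,-34],"dr": [0,0,0]},{"delta_pos": [0,0,-30],"dr": [0,0,0]},{"delta_pos": [0,0,-30],"dr": [0,0,0]},{"delta_pos": [0,0,-30],"dr": [0,0,0]},{"delta_pos": [0,0,-20],"dr": [0,0,0]},{"delta_pos": [0,0,-10],"dr": [0,0,0]},{"delta_pos": [0,0,0],"dr": [0,0,0]},{"delta_pos": [0,0,0],"dr": [0,0,0]}]'

```text
time_s: 3.4
position: [0.468, -0.2871, 0.0351]
tool_rot: [[0.749, 0.663, 0.001], [0.663, -0.749, -0.001], [0.0, 0.001, -1.0]]
ft_force: [-0.4, -0.6, 0.5]
grip_width: 0.0684
```

Call:
arm_command --steps '[{"delta_pos": [0,0,0],"dr": [0,0,0]},{"delta_pos": [0,0,0],"dr": [0,0,0]},{"delta_pos": [0,0,0],"dr": [0,0,0]},{"delta_pos": [0,0,0],"dr": [0,0,0]},{"delta_pos": [0,0,0],"dr": [0,0,0]},{"delta_pos": [0,0,0],"dr": [0,0,0]}]' --grip 0 --squeeze 50

```text
time_s: 4.0
position: [0.4678, -0.2876, 0.0355]
tool_rot: [[0.749, 0.662, 0.002], [0.662, -0.749, -0.001], [0.0, 0.002, -1.0]]
ft_force: [0.2, 1.5, 7.7]
grip_width: 0.0433
```

Call:
arm_command --steps '[{"delta_pos": [0,0,15],"dr": [0,0,0]},{"delta_pos": [0,0,30],"dr": [0,0,0]},{"delta_pos": [0,0,30],"dr": [0,0,0]},{"delta_pos": [0,0,30],"dr": [0,0,0]},{"delta_pos": [0,0,30],"dr": [0,0,0]},{"delta_pos": [0,0,30],"dr": [0,0,0]},{"delta_pos": [8,31.2,0],"dr": [0,0,-3.3]},{"delta_pos": [8,31.2,0],"dr": [0,0,-3.3]},{"delta_pos": [8,31.2,0],"dr": [0,0,-3.3]},{"delta_pos": [8,31.2,0],"dr": [0,0,-3.3]},{"delta_pos": [8,31.2,0],"dr": [0,0,-3.3]},{"delta_pos": [8,31.2,0],"dr": [0,0,-3.3]},{"delta_pos": [8,31.2,0],"dr": [0,0,-3.3]},{"delta_pos": [8,31.2,0],"dr": [0,0,-3.3]},{"delta_pos": [8,31.2,0],"dr": [0,0,-3.3]},{"delta_pos": [8,31.2,0],"dr": [0,0,-3.3]},{"delta_pos": [8,31.2,0],"dr": [0,0,-3.3]},{"delta_pos": [8,31.2,0],"dr": [0,0,-3.3]},{"delta_pos": [0,0,0],"dr": [0,0,0]},{"delta_pos": [0,0,0],"dr": [0,0,0]}]'

```text
time_s: 6.0
position: [0.5631, 0.0875, 0.1992]
tool_rot: [[0.999, 0.035, -0.0], [0.035, -0.999, -0.0], [-0.0, 0.0, -1.0]]
ft_force: [-0.2, 0.2, -1.3]
grip_width: 0.043
```

```bash
python3 - <<'E'
from h import *
for n in("side","top"): cv2.imwrite(f"pics/{n}1.png",env.get_image(n))
s=env.observe(); print(s["position"],s["grip_width"])
a=cv2.imread("pics/side1.png")[120:280,210:370]; b=cv2.imread("pics/top1.png")[140:260,170:310]
cv2.imwrite("pics/hold1.png",np.hstack([cv2.resize(a,(400,400)),cv2.resize(b,(400,400))]))
E
```

```text
[0.56311966 0.08640596 0.19936602] 0.04336973208019051
```

View pics/hold1.png

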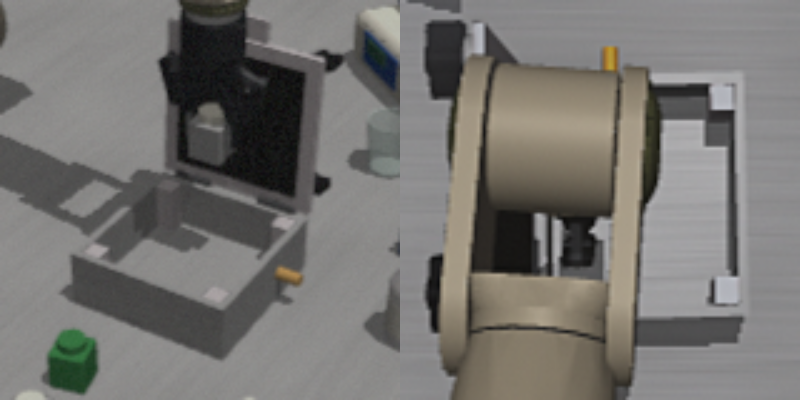

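The can is held, seen hanging below the fingers at about (210,135) in the side crop. The wrist comes close to the open lid here, so I'll place this can 22 mm further from it.

Call:
arm_command --steps '[{"delta_pos": [1.5,-22,0],"dr": [0,0,0]},{"delta_pos": [0,0,-30],"dr": [0,0,0]},{"delta_pos": [0,0,-30],"dr": [0,0,0]},{"delta_pos": [0,0,-30],"dr": [0,0,0]},{"delta_pos": [0,0,-30],"dr": [0,0,0]},{"delta_pos": [0,0,-20],"dr": [0,0,0]},{"delta_pos": [0,0,-8],"dr": [0,0,0]},{"delta_pos": [0,0,-4],"dr": [0,0,0]},{"delta_pos": [0,0,-1],"dr": [0,0,0]},{"delta_pos": [0,0,0],"dr": [0,0,0]}]'

```text
time_s: 7.1
position: [0.5653, 0.0649, 0.0472]
tool_rot: [[0.999, 0.033, 0.002], [0.033, -0.999, -0.0], [0.002, 0.0, -1.0]]
ft_force: [-0.5, -0.1, -1.1]
grip_width: 0.0433
```

Call:
arm_command --steps '[{"delta_pos": [0,0,-1.5],"dr": [0,0,0]},{"delta_pos": [0,0,0],"dr": [0,0,0]},{"delta_pos": [0,0,0],"dr": [0,0,0]},{"delta_pos": [0,0,0],"dr": [0,0,0]}]' --grip 0.65

```text
time_s: 7.5
position: [0.5649, 0.0652, 0.0451]
tool_rot: [[0.999, 0.033, 0.0], [0.033, -0.999, -0.0], [0.0, 0.0, -1.0]]
ft_force: [-0.0, -0.3, 0.3]
grip_width: 0.0552
```

Call:
arm_command --steps '[{"delta_pos": [0,0,15],"dr": [0,0,0]},{"delta_pos": [0,0,30],"dr": [0,0,0]},{"delta_pos": [0,0,35],"dr": [0,0,0]},{"delta_pos": [0,0,35],"dr": [0,0,0]},{"delta_pos": [0,0,35],"dr": [0,0,0]},{"delta_pos": [0,-35,0],"dr": [0,0,3.3]},{"delta_pos": [0,-35,0],"dr": [0,0,3.3]},{"delta_pos": [0,-35,0],"dr": [0,0,3.3]},{"delta_pos": [0,-35,0],"dr": [0,0,3.3]},{"delta_pos": [0,-35,0],"dr": [0,0,3.3]},{"delta_pos": [0,-35,0],"dr": [0,0,3.3]},{"delta_pos": [0,0,0],"dr": [0,0,0]},{"delta_pos": [0,0,0],"dr": [0,0,0]}]' --grip 0.8

```text
time_s: 8.8
position: [0.5647, -0.1451, 0.1947]
tool_rot: [[0.93, 0.368, -0.0], [0.368, -0.93, 0.0], [-0.0, -0.0, -1.0]]
ft_force: [-0.3, -0.5, 0.3]
grip_width: 0.0688
```

```bash
python3 - <<'E'
from h import *
caps(); im=env.get_image("side"); cv2.imwrite("pics/side2.png",im)
for c,a in bright("side",150,(240,190,340,260),im): print(c,a,onz("side",*c,.072))
s=env.observe(); print(s["position"],s["q"])
E
```

```text
top [406.1 163.4] 139 [ 0.6719 -0.4081  0.062 ]
top [409.6 215.6] 85 [ 0.5185 -0.4158  0.062 ]
top [403.5 258.4] 150 [ 0.3949 -0.3957  0.062 ]
side [143.3 278.5] 121 [ 0.3949 -0.3962  0.062 ]
side [221.6 280. ] 83 [ 0.5726 -0.2893  0.062 ]
side [173.2 301.5] 91 [ 0.519  -0.4165  0.062 ]
side [223.2 324.5] 165 [ 0.6714 -0.4088  0.062 ]
[291.21568627 210.49019608] 51 [0.56785064 0.06276706 0.072     ]
[248.11538462 219.73076923] 26 [ 0.48400508 -0.04692205  0.072     ]
[295.84615385 237.25641026] 39 [ 0.64894113 -0.04227706  0.072     ]
[ 0.56484329 -0.14371154  0.1949095 ] [-2.59092817e+01  2.77331433e+01  7.45176047e+01  1.00092678e-02
  7.77575709e+01 -4.76464067e+01]
```

Can 1 stands in the chamber, its cap at (0.568, 0.063). Next is can A.

Call:
arm_command --steps '[{"delta_pos": [1.5,-29,0],"dr": [0,0,2.6]},{"delta_pos": [1.5,-29,0],"dr": [0,0,2.6]},{"delta_pos": [1.5,-29,0],"dr": [0,0,2.6]},{"delta_pos": [1.6,-29,0],"dr": [0,0,2.6]},{"delta_pos": [1.6,-29,0],"dr": [0,0,2.6]},{"delta_pos": [0,0,-30],"dr": [0,0,0]},{"delta_pos": [0,0,-30],"dr": [0,0,0]},{"delta_pos": [0,0,-30],"dr": [0,0,0]},{"delta_pos": [0,0,-30],"dr": [0,0,0]},{"delta_pos": [0,0,-25],"dr": [0,0,0]},{"delta_pos": [0,0,-15],"dr": [0,0,0]},{"delta_pos": [0,0,0],"dr": [0,0,0]},{"delta_pos": [0,0,0],"dr": [0,0,0]}]'

```text
time_s: 10.25
position: [0.5731, -0.2893, 0.0355]
tool_rot: [[0.822, 0.57, 0.001], [0.57, -0.822, -0.0], [0.0, 0.001, -1.0]]
ft_force: [0.5, 0.5, 0.8]
grip_width: 0.0686
```

Call:
arm_command --steps '[{"delta_pos": [0,0,0],"dr": [0,0,0]},{"delta_pos": [0,0,0],"dr": [0,0,0]},{"delta_pos": [0,0,0],"dr": [0,0,0]},{"delta_pos": [0,0,0],"dr": [0,0,0]},{"delta_pos": [0,0,0],"dr": [0,0,0]},{"delta_pos": [0,0,0],"dr": [0,0,0]}]' --grip 0

```text
time_s: 10.85
position: [0.5732, -0.2901, 0.0363]
tool_rot: [[0.822, 0.569, 0.002], [0.569, -0.822, -0.001], [0.001, 0.002, -1.0]]
ft_force: [0.4, -0.1, 5.9]
grip_width: 0.0432
```

Call:
arm_command --steps '[{"delta_pos": [0,0,15],"dr": [0,0,0]},{"delta_pos": [0,0,30],"dr": [0,0,0]},{"delta_pos": [0,0,30],"dr": [0,0,0]},{"delta_pos": [0,0,30],"dr": [0,0,0]},{"delta_pos": [0,0,30],"dr": [0,0,0]},{"delta_pos": [0,0,30],"dr": [0,0,0]},{"delta_pos": [3.2,28.3,0],"dr": [0,0,-3.3]},{"delta_pos": [3.2,28.3,0],"dr": [0,0,-3.3]},{"delta_pos": [3.2,28.3,0],"dr": [0,0,-3.3]},{"delta_pos": [3.2,28.3,0],"dr": [0,0,-3.3]},{"delta_pos": [3.2,28.3,0],"dr": [0,0,-3.3]},{"delta_pos": [3.2,28.3,0],"dr": [0,0,-3.3]},{"delta_pos": [3.2,28.3,0],"dr": [0,0,-3.3]},{"delta_pos": [3.2,28.3,0],"dr": [0,0,-3.3]},{"delta_pos": [3.2,28.3,0],"dr": [0,0,-3.3]},{"delta_pos": [3.2,28.3,0],"dr": [0,0,-3.3]},{"delta_pos": [0,0,0],"dr": [0,0,0]},{"delta_pos": [0,0,0],"dr": [0,0,0]}]'

```text
time_s: 12.65
position: [0.6044, -0.0066, 0.1998]
tool_rot: [[1.0, 0.031, -0.0], [0.031, -1.0, -0.0], [-0.0, 0.0, -1.0]]
ft_force: [-0.3, -0.1, -1.5]
grip_width: 0.044
```

```bash
python3 - <<'E'
from h import *
im=env.get_image("side"); s=env.observe(); p=s["position"]; print(p,s["grip_width"])
e=p+[0,0,-.0363+.062]; print("expect cap",proj("side",e))
u,v=proj("side",e).astype(int)
for c,a in bright("side",140,(u-30,v-25,u+30,v+25),im): print(c,a)
E
```

```text
[ 0.60439685 -0.00725791  0.19981986] 0.042891429478085025
expect cap [289.30002956 181.86738853]
[263.4125  169.79375] 160
```

Call:
arm_command --steps '[{"delta_pos": [0,0,-30],"dr": [0,0,0]},{"delta_pos": [0,0,-30],"dr": [0,0,0]},{"delta_pos": [0,0,-30],"dr": [0,0,0]},{"delta_pos": [0,0,-30],"dr": [0,0,0]},{"delta_pos": [0,0,-15],"dr": [0,0,0]},{"delta_pos": [0,0,-8],"dr": [0,0,0]},{"delta_pos": [0,0,-5],"dr": [0,0,0]},{"delta_pos": [0,0,-4],"dr": [0,0,0]},{"delta_pos": [0,0,0],"dr": [0,0,0]}]'

```text
time_s: 13.6
position: [0.6047, -0.0071, 0.0481]
tool_rot: [[1.0, 0.029, 0.0], [0.029, -1.0, -0.0], [0.0, 0.0, -1.0]]
ft_force: [-0.4, 0.6, -2.1]
grip_width: 0.0434
```

Call:
arm_command --steps '[{"delta_pos": [0,0,-1.5],"dr": [0,0,0]},{"delta_pos": [0,0,0],"dr": [0,0,0]},{"delta_pos": [0,0,0],"dr": [0,0,0]},{"delta_pos": [0,0,0],"dr": [0,0,0]}]' --grip 0.65

```text
time_s: 14.0
position: [0.6049, -0.007, 0.0469]
tool_rot: [[1.0, 0.029, 0.001], [0.029, -1.0, -0.0], [0.001, 0.0, -1.0]]
ft_force: [-1.2, -0.6, 2.9]
grip_width: 0.0555
```

Call:
arm_command --steps '[{"delta_pos": [0,0,15],"dr": [0,0,0]},{"delta_pos": [0,0,30],"dr": [0,0,0]},{"delta_pos": [0,0,35],"dr": [0,0,0]},{"delta_pos": [0,0,35],"dr": [0,0,0]},{"delta_pos": [0,0,35],"dr": [0,0,0]},{"delta_pos": [0,-30,0],"dr": [0,0,3.3]},{"delta_pos": [0,-30,0],"dr": [0,0,3.3]},{"delta_pos": [-10,-30,0],"dr": [0,0,3.3]},{"delta_pos": [-10,-30,0],"dr": [0,0,3.3]},{"delta_pos": [-10,-30,0],"dr": [0,0,3.3]},{"delta_pos": [0,-30,0],"dr": [0,0,3.3]},{"delta_pos": [0,0,0],"dr": [0,0,0]},{"delta_pos": [0,0,0],"dr": [0,0,0]}]' --grip 0.8

```text
time_s: 15.3
position: [0.5744, -0.1871, 0.1962]
tool_rot: [[0.931, 0.365, -0.0], [0.365, -0.931, 0.0], [-0.0, -0.001, -1.0]]
ft_force: [-0.2, 0.2, -0.0]
grip_width: 0.0683
```

```bash
python3 - <<'E'
from h import *
caps(); im=env.get_image("side"); t=env.get_image("top")
for c,a in bright("side",150,(240,190,340,260),im): print(c,a,onz("side",*c,.072))
print(env.observe()["position"])
a=cv2.resize(im[180:340,130:340],None,fx=3.8,fy=3.8,interpolation=2); cv2.imwrite("pics/s3.png",a[:600,:800])
E
```

```text
top [406.1 163.4] 138 [ 0.6718 -0.408   0.062 ]
top [409.7 215.6] 87 [ 0.5185 -0.4162  0.062 ]
top [403.5 258.4] 151 [ 0.3948 -0.3956  0.062 ]
side [143.3 278.5] 122 [ 0.3947 -0.3962  0.062 ]
side [173.2 301.5] 91 [ 0.519  -0.4165  0.062 ]
side [223.3 324.5] 162 [ 0.6715 -0.4087  0.062 ]
[323.26923077 208.65384615] 26 [0.64600448 0.12379975 0.072     ]
[291.32 210.5 ] 50 [0.56814828 0.06289411 0.072     ]
[247.82758621 219.86206897] 29 [ 0.48366372 -0.04792332  0.072     ]
[289.85714286 226.21428571] 56 [ 0.60672183 -0.00713621  0.072     ]
[296.06060606 237.57575758] 33 [ 0.65022645 -0.04320092  0.072     ]
[ 0.57466575 -0.18584353  0.19637927]
```

View pics/s3.png

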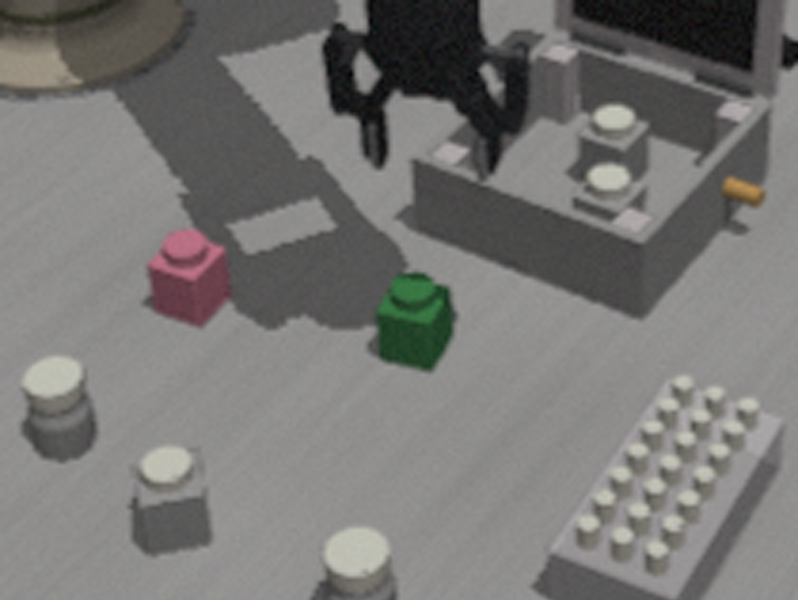

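Two cans stand in the chamber, at crop (612,125) and (608,185). The third is unmoved at crop (165,490), so I'll fetch it.

Call:
arm_command --steps '[{"delta_pos": [-7,-28.7,0],"dr": [0,0,3.4]},{"delta_pos": [-7,-28.7,0],"dr": [0,0,3.4]},{"delta_pos": [-7,-28.7,0],"dr": [0,0,3.4]},{"delta_pos": [-7,-28.7,0],"dr": [0,0,3.4]},{"delta_pos": [-7,-28.7,0],"dr": [0,0,3.4]},{"delta_pos": [-7,-28.7,0],"dr": [0,0,3.4]},{"delta_pos": [-7,-28.7,0],"dr": [0,0,3.4]},{"delta_pos": [-7,-28.7,0],"dr": [0,0,3.4]},{"delta_pos": [0,0,-30],"dr": [0,0,0]},{"delta_pos": [0,0,-30],"dr": [0,0,0]},{"delta_pos": [0,0,-30],"dr": [0,0,0]},{"delta_pos": [0,0,-30],"dr": [0,0,0]},{"delta_pos": [0,0,-25],"dr": [0,0,0]},{"delta_pos": [0,0,-16],"dr": [0,0,0]},{"delta_pos": [0,0,0],"dr": [0,0,0]},{"delta_pos": [0,0,0],"dr": [0,0,0]}]'

```text
time_s: 17.1
position: [0.5191, -0.4162, 0.0359]
tool_rot: [[0.66, 0.751, 0.0], [0.751, -0.66, -0.0], [-0.0, 0.001, -1.0]]
ft_force: [0.2, -0.1, 0.3]
grip_width: 0.0686
```

Call:
arm_command --steps '[{"delta_pos": [0,0,0],"dr": [0,0,0]},{"delta_pos": [0,0,0],"dr": [0,0,0]},{"delta_pos": [0,0,0],"dr": [0,0,0]},{"delta_pos": [0,0,0],"dr": [0,0,0]},{"delta_pos": [0,0,0],"dr": [0,0,0]},{"delta_pos": [0,0,0],"dr": [0,0,0]}]' --grip 0

```text
time_s: 17.7
position: [0.5191, -0.4169, 0.0368]
tool_rot: [[0.66, 0.751, 0.002], [0.751, -0.66, -0.002], [-0.0, 0.003, -1.0]]
ft_force: [0.2, 0.3, 6.4]
grip_width: 0.0437
```

Call:
arm_command --steps '[{"delta_pos": [0,0,20],"dr": [0,0,0]},{"delta_pos": [0,0,35],"dr": [0,0,0]},{"delta_pos": [0,0,40],"dr": [0,0,0]},{"delta_pos": [0,0,40],"dr": [0,0,0]},{"delta_pos": [0,0,30],"dr": [0,0,0]},{"delta_pos": [0.7,29.1,0],"dr": [0,0,-3.35]},{"delta_pos": [0.7,29.1,0],"dr": [0,0,-3.35]},{"delta_pos": [0.7,29.1,0],"dr": [0,0,-3.35]},{"delta_pos": [0.7,29.1,0],"dr": [0,0,-3.35]},{"delta_pos": [0.7,29.1,0],"dr": [0,0,-3.35]},{"delta_pos": [0.7,29.1,0],"dr": [0,0,-3.35]},{"delta_pos": [0.7,29.1,0],"dr": [0,0,-3.35]},{"delta_pos": [0.7,29.1,0],"dr": [0,0,-3.35]},{"delta_pos": [0.7,29.1,0],"dr": [0,0,-3.35]},{"delta_pos": [0.7,29.1,0],"dr": [0,0,-3.35]},{"delta_pos": [0.7,29.1,0],"dr": [0,0,-3.35]},{"delta_pos": [0.7,29.1,0],"dr": [0,0,-3.35]},{"delta_pos": [0.7,29.1,0],"dr": [0,0,-3.35]},{"delta_pos": [0.7,29.1,0],"dr": [0,0,-3.35]},{"delta_pos": [0,0,0],"dr": [0,0,0]}]'

```text
time_s: 19.7
position: [0.5279, -0.0063, 0.2006]
tool_rot: [[0.999, 0.033, -0.0], [0.033, -0.999, 0.001], [-0.0, -0.001, -1.0]]
ft_force: [0.9, 0.5, -1.4]
grip_width: 0.0435
```

Call:
arm_command --steps '[{"delta_pos": [0,0,-30],"dr": [0,0,0]},{"delta_pos": [0,0,-30],"dr": [0,0,0]},{"delta_pos": [0,0,-30],"dr": [0,0,0]},{"delta_pos": [0,0,-30],"dr": [0,0,0]},{"delta_pos": [0,0,-15],"dr": [0,0,0]},{"delta_pos": [0,0,-8],"dr": [0,0,0]},{"delta_pos": [0,0,-5],"dr": [0,0,0]},{"delta_pos": [0,0,-4],"dr": [0,0,0]},{"delta_pos": [0,0,0],"dr": [0,0,0]}]'

```text
time_s: 20.6
position: [0.5285, -0.0092, 0.0485]
tool_rot: [[1.0, 0.031, 0.0], [0.031, -1.0, -0.0], [0.0, 0.0, -1.0]]
ft_force: [-0.6, -0.5, -1.6]
grip_width: 0.0434
```

Call:
arm_command --steps '[{"delta_pos": [0,0,-1.5],"dr": [0,0,0]},{"delta_pos": [0,0,0],"dr": [0,0,0]},{"delta_pos": [0,0,0],"dr": [0,0,0]},{"delta_pos": [0,0,0],"dr": [0,0,0]}]' --grip 0.65

```text
time_s: 21.0
position: [0.5285, -0.0091, 0.0471]
tool_rot: [[1.0, 0.031, 0.0], [0.031, -1.0, -0.0], [0.0, 0.0, -1.0]]
ft_force: [-0.0, 0.6, -0.2]
grip_width: 0.0556
```

Call:
arm_command --steps '[{"delta_pos": [0,0,15],"dr": [0,0,0]},{"delta_pos": [0,0,30],"dr": [0,0,0]},{"delta_pos": [0,0,35],"dr": [0,0,0]},{"delta_pos": [0,0,35],"dr": [0,0,0]},{"delta_pos": [-25,0,35],"dr": [0,0,0]},{"delta_pos": [-30,0,35],"dr": [0,0,0]},{"delta_pos": [-30,0,30],"dr": [0,0,0]},{"delta_pos": [-30,0,20],"dr": [0,0,0]},{"delta_pos": [-30,0,20],"dr": [0,0,0]},{"delta_pos": [-20,0,20],"dr": [0,0,0]},{"delta_pos": [0,0,15],"dr": [0,0,0]},{"delta_pos": [0,0,15],"dr": [0,0,0]},{"delta_pos": [0,0,0],"dr": [0,0,0]},{"delta_pos": [0,0,0],"dr": [0,0,0]}]' --grip 0

```text
time_s: 22.4
position: [0.3631, -0.009, 0.3512]
tool_rot: [[1.0, 0.031, -0.001], [0.031, -1.0, 0.0], [-0.001, -0.0, -1.0]]
ft_force: [0.2, -0.0, -1.1]
grip_width: 0.0431
```

```bash
python3 - <<'E'
from h import *
im=env.get_image("side"); t=env.get_image("top")
for c,a in bright("side",150,(240,190,340,260),im): print(c.round(1),a,onz("side",*c,.072).round(3))
print(env.observe()["position"],env.observe()["q"])
C=np.array([.5656,.0369]);ex=np.array([np.cos(.031),np.sin(.031)]);ey=np.array([-ex[1],ex[0]])
def W(x,y,z): return np.r_[C+x*ex+y*ey,z]
for th in(1.75,1.6):
    for x in(-.03,.03):
        for r in(.24,.225):
            y=.105-r*np.cos(th)+.012*np.sin(th); z=.077+r*np.sin(th)+.012*np.cos(th)
            print(th,x,r,proj("top",W(x,y,z)).round(1),proj("side",W(x,y,z)).round(1))
a=cv2.resize(t[140:250,170:300],None,fx=3,fy=3,interpolation=2); b=cv2.resize(im[110:260,230:370],None,fx=2.7,fy=2.7,interpolation=2)
h=max(a.shape[0],b.shape[0]); o=np.zeros((h,a.shape[1]+b.shape[1],3),np.uint8); o[:a.shape[0],:a.shape[1]]=a; o[:b.shape[0],a.shape[1]:]=b
cv2.imwrite("pics/p4.png",o)
E
```

```text
[291.4 210.5] 48 [0.568 0.063 0.072]
[289.7 226.3] 54 [ 0.607 -0.008  0.072]
[295.9 237.5] 31 [ 0.65  -0.043  0.072]
[ 0.36309767 -0.00898009  0.35088713] [-2.02908132e+01 -1.33197692e+00  8.77156361e+01 -1.43933700e-03
  9.37218177e+01 -2.20734814e+01]
1.75 -0.03 0.24 [180.8 203.5] [304.4 120.4]
1.75 -0.03 0.225 [183.3 204. ] [303.9 125.2]
1.75 0.03 0.24 [180.4 176.8] [322.2 124.8]
1.75 0.03 0.225 [182.9 177.7] [321.6 129.7]
1.6 -0.03 0.24 [196.4 202.9] [298.6 123.2]
1.6 -0.03 0.225 [197.7 203.5] [298.5 127.9]
1.6 0.03 0.24 [196.  176.1] [316.6 127.8]
1.6 0.03 0.225 [197.3 177. ] [316.4 132.5]
```

View pics/p4.png

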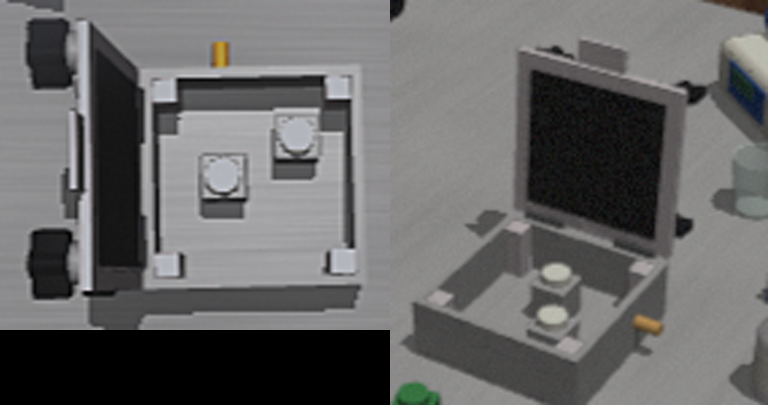

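The third can is missing from the chamber and the grip width is 43 mm. My close command came in the same call as the lift and caught the can again, so it is still in the gripper. I'll check how it sits.

```bash
python3 - <<'E'
from h import *
im=env.get_image("side"); p=env.observe()["position"]; print(p,env.observe()["grip_width"])
u,v=proj("side",p).astype(int); print(u,v,[proj("side",p+[0,0,d]).round(1).tolist() for d in(-.022,-.037,-.05)])
cv2.imwrite("pics/held.png",cv2.resize(im[v-40:v+40,u-40:u+40],(560,560),interpolation=2))
E
```

```text
[ 0.36315304 -0.00897151  0.35094542] 0.04311731246066526
217 120 [[217.9, 127.7], [218.3, 132.4], [218.7, 136.5]]
```

View pics/held.png

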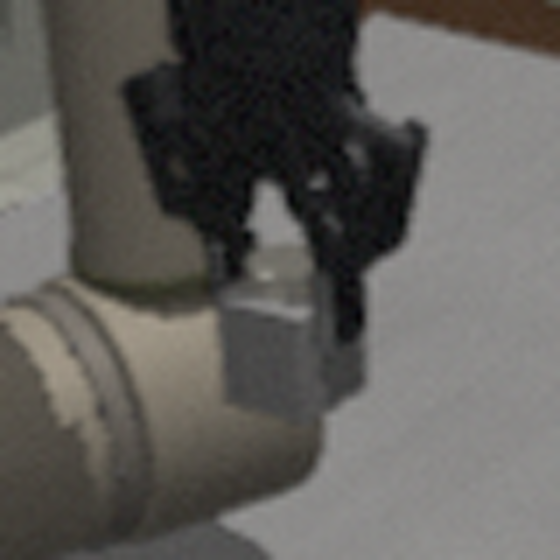

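```bash
python3 - <<'E'
from h import *
p=env.observe()["position"]
for d in(.01,0,-.01,-.02,-.04,-.05,-.06): print(d,proj("side",p+[.0227,-.0213,d]).round(1),"crop",((proj("side",p+[.0227,-.0213,d])-[177,80])*7).round())
E
```

```text
0.01 [218.7 122.2] crop [292. 296.]
0 [219.  125.5] crop [294. 318.]
-0.01 [219.2 128.7] crop [296. 341.]
-0.02 [219.5 131.9] crop [297. 363.]
-0.04 [220.  138.2] crop [301. 408.]
-0.05 [220.3 141.4] crop [303. 430.]
-0.06 [220.5 144.5] crop [305. 451.]
```

The can hangs upright with its underside about 47 mm below the TCP. I'll put it back on the floor gently.

Call:
arm_command --steps '[{"delta_pos": [20,0,-15],"dr": [0,0,0]},{"delta_pos": [30,0,-25],"dr": [0,0,0]},{"delta_pos": [30,0,-30],"dr": [0,0,0]},{"delta_pos": [30,0,-30],"dr": [0,0,0]},{"delta_pos": [30,0,-30],"dr": [0,0,0]},{"delta_pos": [25,0,-30],"dr": [0,0,0]},{"delta_pos": [0,0,-30],"dr": [0,0,0]},{"delta_pos": [0,0,-30],"dr": [0,0,0]},{"delta_pos": [0,0,-30],"dr": [0,0,0]},{"delta_pos": [0,0,-20],"dr": [0,0,0]},{"delta_pos": [0,0,-10],"dr": [0,0,0]},{"delta_pos": [0,0,-8],"dr": [0,0,0]},{"delta_pos": [0,0,0],"dr": [0,0,0]},{"delta_pos": [0,0,0],"dr": [0,0,0]}]'

```text
time_s: 23.95
position: [0.5287, -0.0092, 0.0645]
tool_rot: [[1.0, 0.031, 0.001], [0.031, -1.0, -0.0], [0.001, 0.0, -1.0]]
ft_force: [0.3, 0.4, -0.1]
grip_width: 0.0428
```

Call:
arm_command --steps '[{"delta_pos": [0,0,-1.5],"dr": [0,0,0]},{"delta_pos": [0,0,-1.5],"dr": [0,0,0]},{"delta_pos": [0,0,0],"dr": [0,0,0]}]'

```text
time_s: 24.25
position: [0.5284, -0.0091, 0.061]
tool_rot: [[1.0, 0.031, 0.0], [0.031, -1.0, -0.0], [0.0, 0.0, -1.0]]
ft_force: [0.3, -0.8, -0.9]
grip_width: 0.0428
```

Call:
arm_command --steps '[{"delta_pos": [0,0,-1.5],"dr": [0,0,0]},{"delta_pos": [0,0,-1],"dr": [0,0,0]},{"delta_pos": [0,0,0],"dr": [0,0,0]}]'

```text
time_s: 24.55
position: [0.5284, -0.0091, 0.0585]
tool_rot: [[1.0, 0.031, 0.0], [0.031, -1.0, -0.0], [0.0, 0.0, -1.0]]
ft_force: [-1.4, -0.9, 1.4]
grip_width: 0.0433
```

Call:
arm_command --steps '[{"delta_pos": [0,0,-1],"dr": [0,0,0]},{"delta_pos": [0,0,0],"dr": [0,0,0]}]'

```text
time_s: 24.75
position: [0.5284, -0.0092, 0.0584]
tool_rot: [[1.0, 0.031, 0.001], [0.031, -1.0, -0.0], [0.001, 0.0, -1.0]]
ft_force: [-3.5, -0.6, 13.2]
grip_width: 0.0428
```

Contact reads 13 N, so the can is on the floor. I'll release it and stay open while lifting.

Call:
arm_command --steps '[{"delta_pos": [0,0,0],"dr": [0,0,0]},{"delta_pos": [0,0,0],"dr": [0,0,0]},{"delta_pos": [0,0,0],"dr": [0,0,0]},{"delta_pos": [0,0,0],"dr": [0,0,0]}]' --grip 0.65

```text
time_s: 25.15
position: [0.5283, -0.0091, 0.0572]
tool_rot: [[1.0, 0.031, -0.0], [0.031, -1.0, 0.0], [-0.0, -0.0, -1.0]]
ft_force: [0.7, -0.5, -0.2]
grip_width: 0.0554
```

Call:
arm_command --steps '[{"delta_pos": [0,0,15],"dr": [0,0,0]},{"delta_pos": [0,0,30],"dr": [0,0,0]},{"delta_pos": [0,0,35],"dr": [0,0,0]},{"delta_pos": [0,0,35],"dr": [0,0,0]},{"delta_pos": [-25,0,35],"dr": [0,0,0]},{"delta_pos": [-30,0,35],"dr": [0,0,0]},{"delta_pos": [-30,0,30],"dr": [0,0,0]},{"delta_pos": [-30,0,20],"dr": [0,0,0]},{"delta_pos": [-30,0,20],"dr": [0,0,0]},{"delta_pos": [-20,0,20],"dr": [0,0,0]},{"delta_pos": [0,0,15],"dr": [0,0,0]},{"delta_pos": [0,0,15],"dr": [0,0,0]},{"delta_pos": [0,0,0],"dr": [0,0,0]},{"delta_pos": [0,0,0],"dr": [0,0,0]}]'

```text
time_s: 26.55
position: [0.3633, -0.009, 0.3618]
tool_rot: [[1.0, 0.031, -0.0], [0.031, -1.0, 0.0], [-0.0, -0.0, -1.0]]
ft_force: [-0.3, 0.2, -0.6]
grip_width: 0.0553
```

```bash
python3 - <<'E'
from h import *
im=env.get_image("side"); t=env.get_image("top")
for c,a in bright("side",145,(240,190,340,260),im): print(c.round(1),a,onz("side",*c,.072).round(3))
for c,a in bright("top",172,(228,172,282,225),t): print("top",c.round(1),a,onz("top",*c,.072).round(3))
print(env.observe()["position"],env.observe()["grip_width"])
a=cv2.resize(t[140:250,170:300],None,fx=3,fy=3,interpolation=2); b=cv2.resize(im[110:260,230:370],None,fx=2.7,fy=2.7,interpolation=2)
h=max(a.shape[0],b.shape[0]); o=np.zeros((h,a.shape[1]+b.shape[1],3),np.uint8); o[:a.shape[0],:a.shape[1]]=a; o[:b.shape[0],a.shape[1]:]=b
cv2.imwrite("pics/p5.png",o)
E
```

```text
[286.9 214.9] 63 [0.569 0.036 0.072]
[268.  218.3] 59 [ 0.53  -0.009  0.072]
[248.  219.8] 27 [ 0.484 -0.048  0.072]
[289.8 226.1] 61 [ 0.606 -0.007  0.072]
[296.  237.5] 34 [ 0.65  -0.043  0.072]
top [252.9 177. ] 75 [0.626 0.04  0.072]
top [254.6 182.4] 40 [0.611 0.036 0.072]
top [268.9 183.6] 104 [ 0.608 -0.005  0.072]
top [253.9 196.1] 112 [0.572 0.037 0.072]
top [269.7 210.3] 107 [ 0.531 -0.008  0.072]
[ 0.36316095 -0.00897142  0.3613798 ] 0.05536004936685277
```

View pics/p5.png

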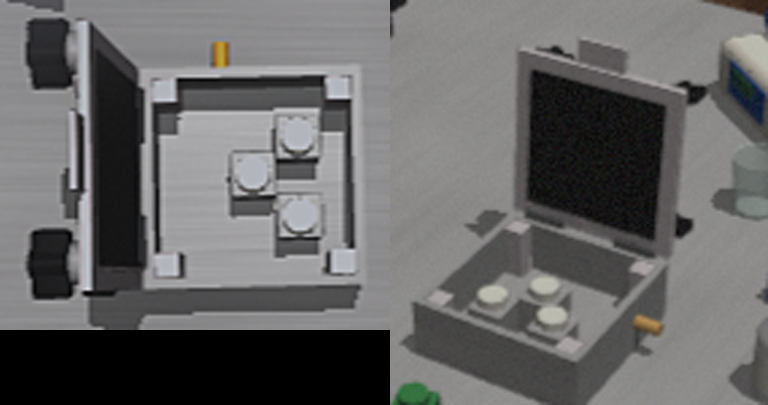

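All three cans now stand in the chamber, with caps at top crop (298,133), (252,174) and (298,215). The first one was nudged about 3 cm but is still upright inside. The tab pixel (195,190) puts the lid at about 1.62 rad. I'll shut the fingers and move round behind the lid.

Call:
arm_command --steps '[{"delta_pos": [0,10,13],"dr": [0,0,0]},{"delta_pos": [0,31,0],"dr": [0,0,0]},{"delta_pos": [0,35,0],"dr": [0,0,0]},{"delta_pos": [0,35,0],"dr": [0,0,0]},{"delta_pos": [0,35,0],"dr": [0,0,0]},{"delta_pos": [0,35,0],"dr": [0,0,0]},{"delta_pos": [0,35,0],"dr": [0,0,0]},{"delta_pos": [28,0,0],"dr": [0,0,0]},{"delta_pos": [28,0,0],"dr": [0,0,0]},{"delta_pos": [28,0,0],"dr": [0,0,0]},{"delta_pos": [28,0,0],"dr": [0,0,0]},{"delta_pos": [28,0,0],"dr": [0,0,0]},{"delta_pos": [28,0,0],"dr": [0,0,0]},{"delta_pos": [29,0,0],"dr": [0,0,0]},{"delta_pos": [0,0,-20],"dr": [0,0,0]},{"delta_pos": [0,0,-20],"dr": [0,0,0]},{"delta_pos": [0,0,-13],"dr": [0,0,0]},{"delta_pos": [0,0,0],"dr": [0,0,0]},{"delta_pos": [0,0,0],"dr": [0,0,0]}]' --grip 0

```text
time_s: 28.55
position: [0.5604, 0.207, 0.3222]
tool_rot: [[1.0, 0.031, -0.001], [0.031, -1.0, -0.0], [-0.001, 0.0, -1.0]]
ft_force: [0.2, -0.5, -0.2]
grip_width: -0.0002
```

```bash
python3 - <<'E'
from h import *
ey=np.array([-np.sin(.031),np.cos(.031)]); C=np.array([.5656,.0369])
prev=env.observe()["position"]; print(prev,env.observe()["grip_width"],env.observe()["ft_force"])
for th in list(np.arange(1.60,0.0,-.1))+[0.0]:
    r=.225; Ty=.105-r*np.cos(th)+.012*np.sin(th); Tz=.077+r*np.sin(th)+.012*np.cos(th)
    if th>1.5: Ty=.105-.24*np.cos(th)+.012*np.sin(th)
    p=np.r_[C+ey*(Ty+.011),Tz+.022]; print(round(th,2),p.round(4),((p-prev)*1000).round(1)); prev=p
E
```

```text
[0.56041907 0.20696343 0.3221913 ] -0.0002452475984826977 [ 0.15358817 -0.47566748 -0.19480104]
1.6 [0.5614 0.1718 0.3236] [  1.  -35.1   1.4]
1.5 [0.5621 0.1489 0.3243] [  0.7 -22.9   0.7]
1.4 [0.5628 0.1264 0.3228] [  0.7 -22.5  -1.5]
1.3 [0.5635 0.1042 0.319 ] [  0.7 -22.2  -3.8]
1.2 [0.5642 0.0825 0.3131] [  0.7 -21.7  -6. ]
1.1 [0.5648 0.0615 0.305 ] [  0.7 -21.   -8.1]
1.0 [0.5655 0.0414 0.2948] [  0.6 -20.1 -10.2]
0.9 [0.566  0.0224 0.2827] [  0.6 -19.  -12.1]
0.8 [0.5666 0.0048 0.2688] [  0.5 -17.7 -13.9]
0.7 [ 0.5671 -0.0114  0.2531] [  0.5 -16.2 -15.6]
0.6 [ 0.5676 -0.026   0.2359] [  0.5 -14.6 -17.2]
0.5 [ 0.5679 -0.0388  0.2174] [  0.4 -12.8 -18.5]
0.4 [ 0.5683 -0.0496  0.1977] [  0.3 -10.9 -19.7]
0.3 [ 0.5686 -0.0585  0.177 ] [  0.3  -8.8 -20.7]
0.2 [ 0.5688 -0.0652  0.1555] [  0.2  -6.7 -21.5]
0.1 [ 0.5689 -0.0697  0.1334] [  0.1  -4.5 -22.1]
0.0 [ 0.569 -0.072  0.111] [  0.1  -2.3 -22.4]
```

Call:
arm_command --steps '[{"delta_pos": [0.3,-12,0],"dr": [0,0,0]},{"delta_pos": [0.3,-12,0.7],"dr": [0,0,0]},{"delta_pos": [0.4,-11,0.7],"dr": [0,0,0]},{"delta_pos": [0.3,-11.5,0.3],"dr": [0,0,0]},{"delta_pos": [0.4,-11.4,0.4],"dr": [0,0,0]},{"delta_pos": [0.3,-11.2,-0.5],"dr": [0,0,0]},{"delta_pos": [0.4,-11.3,-1],"dr": [0,0,0]},{"delta_pos": [0.3,-11.1,-1.7],"dr": [0,0,0]},{"delta_pos": [0.4,-11.1,-2.1],"dr": [0,0,0]},{"delta_pos": [0.3,-10.8,-2.7],"dr": [0,0,0]},{"delta_pos": [0.4,-10.9,-3.3],"dr": [0,0,0]},{"delta_pos": [0.3,-10.5,-3.8],"dr": [0,0,0]},{"delta_pos": [0.4,-10.5,-4.3],"dr": [0,0,0]},{"delta_pos": [0.3,-10,-4.9],"dr": [0,0,0]},{"delta_pos": [0.3,-10.1,-5.3],"dr": [0,0,0]},{"delta_pos": [0,0,0],"dr": [0,0,0]}]'

```text
time_s: 30.15
position: [0.5653, 0.0401, 0.2936]
tool_rot: [[1.0, 0.03, -0.002], [0.03, -1.0, -0.0], [-0.002, 0.0, -1.0]]
ft_force: [0.3, -0.1, -0.6]
grip_width: 0.0003
```

```bash
python3 - <<'E'
from h import *
im=env.get_image("side"); cv2.imwrite("pics/lid1.png",cv2.resize(im[60:270,200:400],None,fx=2.8,fy=2.8,interpolation=2)); print(env.observe()["position"])
E
```

```text
[0.56535127 0.04069367 0.29395647]
```

View pics/lid1.png

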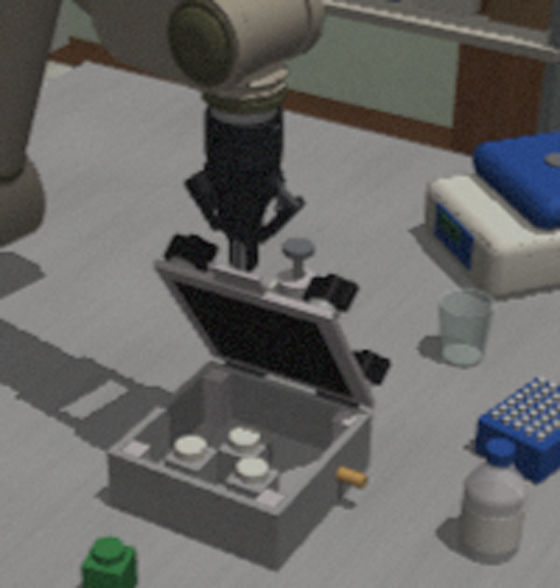

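The lid is following the shut fingers at the tab, crop (240,270), with the knobs clear of the gripper. Continuing down the arc.

Call:
arm_command --steps '[{"delta_pos": [0.3,-9.5,-6],"dr": [0,0,0]},{"delta_pos": [0.3,-9.5,-6.1],"dr": [0,0,0]},{"delta_pos": [0.3,-8.8,-6.9],"dr": [0,0,0]},{"delta_pos": [0.2,-8.9,-7],"dr": [0,0,0]},{"delta_pos": [0.3,-8.1,-7.8],"dr": [0,0,0]},{"delta_pos": [0.2,-8.1,-7.8],"dr": [0,0,0]},{"delta_pos": [0.3,-7.3,-8.6],"dr": [0,0,0]},{"delta_pos": [0.2,-7.3,-8.6],"dr": [0,0,0]},{"delta_pos": [0.2,-6.4,-9.2],"dr": [0,0,0]},{"delta_pos": [0.2,-6.4,-9.3],"dr": [0,0,0]},{"delta_pos": [0.2,-5.4,-9.8],"dr": [0,0,0]},{"delta_pos": [0.1,-5.5,-9.9],"dr": [0,0,0]},{"delta_pos": [0.2,-4.4,-10.3],"dr": [0,0,0]},{"delta_pos": [0.1,-4.4,-10.4],"dr": [0,0,0]},{"delta_pos": [0.1,-3.3,-10.7],"dr": [0,0,0]},{"delta_pos": [0.1,-3.4,-10.8],"dr": [0,0,0]},{"delta_pos": [0,-2.2,-11],"dr": [0,0,0]},{"delta_pos": [0.1,-2.3,-11.1],"dr": [0,0,0]},{"delta_pos": [0,0,0],"dr": [0,0,0]}]'

```text
time_s: 32.1
position: [0.5682, -0.0696, 0.1316]
tool_rot: [[1.0, 0.031, -0.003], [0.031, -1.0, 0.001], [-0.003, -0.001, -1.0]]
ft_force: [0.4, 0.4, 0.2]
grip_width: -0.0
```

Call:
arm_command --steps '[{"delta_pos": [0,-1,-8],"dr": [0,0,0]},{"delta_pos": [0,-1,-8],"dr": [0,0,0]},{"delta_pos": [0,0,-5],"dr": [0,0,0]},{"delta_pos": [0,0,0],"dr": [0,0,0]}]'

```text
time_s: 32.5
position: [0.5685, -0.0716, 0.1117]
tool_rot: [[1.0, 0.031, -0.001], [0.031, -1.0, 0.0], [-0.001, -0.0, -1.0]]
ft_force: [-0.6, 0.4, 0.0]
grip_width: 0.0002
```

Call:
arm_command --steps '[{"delta_pos": [0,0,-1],"dr": [0,0,0]},{"delta_pos": [0,0,-1],"dr": [0,0,0]},{"delta_pos": [0,0,0],"dr": [0,0,0]}]'

```text
time_s: 32.8
position: [0.5689, -0.0716, 0.1111]
tool_rot: [[1.0, 0.031, 0.001], [0.031, -1.0, -0.0], [0.001, 0.0, -1.0]]
ft_force: [-1.2, 1.0, 3.8]
grip_width: 0.0002
```

Call:
arm_command --steps '[{"delta_pos": [0,0,-1],"dr": [0,0,0]},{"delta_pos": [0,0,0],"dr": [0,0,0]}]'

```text
time_s: 33.0
position: [0.5689, -0.0716, 0.111]
tool_rot: [[1.0, 0.031, 0.001], [0.031, -1.0, -0.0], [0.001, 0.001, -1.0]]
ft_force: [-3.4, 2.4, 13.0]
grip_width: 0.0
```

The lid stops hard at TCP z 0.111 with 13 N, which is its shut height. I'll back off and look at the knobs.

Call:
arm_command --steps '[{"delta_pos": [0,0,10],"dr": [0,0,0]},{"delta_pos": [0,0,30],"dr": [0,0,0]},{"delta_pos": [0,0,30],"dr": [0,0,0]},{"delta_pos": [0,0,30],"dr": [0,0,0]},{"delta_pos": [-20,-20,20],"dr": [0,0,0]},{"delta_pos": [-30,-30,0],"dr": [0,0,0]},{"delta_pos": [-30,-30,0],"dr": [0,0,0]},{"delta_pos": [-30,-30,0],"dr": [0,0,0]},{"delta_pos": [-30,-30,0],"dr": [0,0,0]},{"delta_pos": [-30,-30,0],"dr": [0,0,0]},{"delta_pos": [0,0,0],"dr": [0,0,0]},{"delta_pos": [0,0,0],"dr": [0,0,0]}]' --grip 0.5

```text
time_s: 34.2
position: [0.3986, -0.2421, 0.2299]
tool_rot: [[1.0, 0.029, 0.001], [0.029, -1.0, -0.0], [0.001, 0.0, -1.0]]
ft_force: [0.2, 0.8, 0.7]
grip_width: 0.0429
```

```bash
cat >> h.py <<'E'
C=np.array([.5656,.0369]);YAW=.031;EX=np.array([np.cos(YAW),np.sin(YAW)]);EY=np.array([-EX[1],EX[0]])
K=[(-.083,.083),(.083,.083),(.083,-.083),(-.083,-.083)]
def knobs(t,thr=45):
    g=cv2.cvtColor(t,cv2.COLOR_BGR2GRAY); out=[]
    for i,(x,y) in enumerate(K):
        p=np.r_[C+x*EX+y*EY,.131]; u,v=proj("top",p).round().astype(int)
        m=((g[v-14:v+15,u-14:u+15]<thr)*255).astype(np.uint8)
        n,l,st,ce=cv2.connectedComponentsWithStats(m)
        if n<2: print(i,"none"); continue
        j=1+np.argmax(st[1:,4]); ys,xs=np.where(l==j)
        r=cv2.minAreaRect(np.c_[xs+u-14,ys+v-14].astype(np.float32)); b=cv2.boxPoints(r)
        W=np.array([onz("top",*q,.131)[:2] for q in b]); e1,e2=W[1]-W[0],W[2]-W[1]
        if np.linalg.norm(e1)<np.linalg.norm(e2): e1,e2=e2,e1
        print(i,"pred",p[:2].round(4),"px",u,v,"c",W.mean(0).round(4),"L",np.linalg.norm(e1).round(4),np.linalg.norm(e2).round(4),"yaw",np.degrees(np.arctan2(e1[1],e1[0]))%180,"area",st[j,4])
E
python3 - <<'E'
from h import *
t=env.get_image("top"); s=env.get_image("side"); knobs(t); print(env.observe()["position"],env.observe()["q"])
a=cv2.resize(t[140:260,190:310],(480,480),interpolation=2); b=cv2.resize(s[130:270,220:360],(310,310),interpolation=2)
o=np.zeros((480,790,3),np.uint8); o[:,:480]=a; o[:310,480:]=b; cv2.imwrite("pics/k1.png",o)
E
```

```text
0 pred [0.4801 0.1173] px 223 228 c [0.4805 0.1172] L 0.051 0.0188 yaw 0.6492768987418742 area 113
1 pred [0.646  0.1224] px 222 166 c [0.6432 0.1218] L 0.052 0.019 yaw 0.6583956709369545 area 90
2 pred [ 0.6511 -0.0435] px 283 165 c [ 0.6477 -0.0425] L 0.0538 0.0169 yaw 173.87899350288941 area 81
3 pred [ 0.4852 -0.0486] px 285 226 c [ 0.4843 -0.0474] L 0.0519 0.0185 yaw 173.01643168986857 area 103
[ 0.39939247 -0.24110697  0.22970095] [-4.57148455e+01  1.46444045e+01  8.93090959e+01  1.66669757e-02
  7.60297193e+01 -4.75494007e+01]
```

View pics/k1.png

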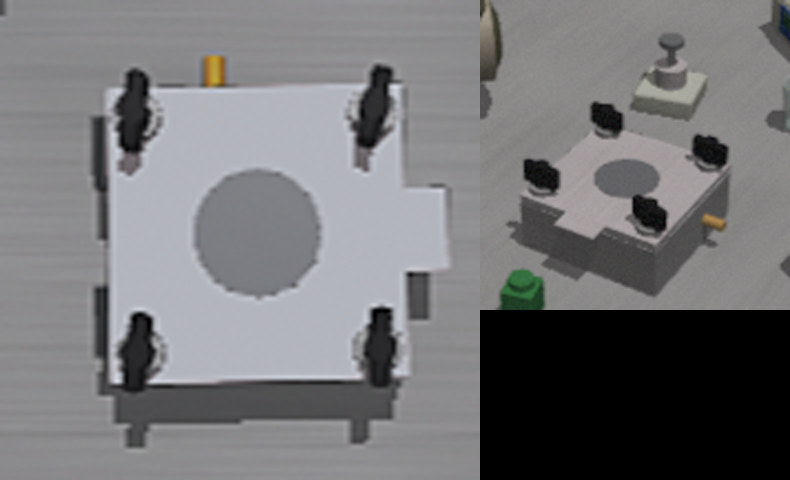

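The lid lies flat and shut. Its wings point roughly along the chamber's x axis, at crop (138,110), (375,105), (140,352) and (380,347), matching the predicted positions within 1–3 mm. Star order will be 0→2→1→3, starting with knob 0.

Call:
arm_command --steps '[{"delta_pos": [6.8,29.9,0],"dr": [0,0,7.1]},{"delta_pos": [6.8,29.9,0],"dr": [0,0,7.1]},{"delta_pos": [6.8,29.9,0],"dr": [0,0,7.1]},{"delta_pos": [6.8,29.9,0],"dr": [0,0,7.1]},{"delta_pos": [6.8,29.9,0],"dr": [0,0,7.1]},{"delta_pos": [6.8,29.9,0],"dr": [0,0,7.1]},{"delta_pos": [6.8,29.9,0],"dr": [0,0,7.1]},{"delta_pos": [6.8,29.9,0],"dr": [0,0,7.1]},{"delta_pos": [6.8,29.9,0],"dr": [0,0,7.1]},{"delta_pos": [6.8,29.9,0],"dr": [0,0,7.1]},{"delta_pos": [6.8,29.9,0],"dr": [0,0,7.1]},{"delta_pos": [6.8,29.7,0],"dr": [0,0,7.1]},{"delta_pos": [0,0,-20],"dr": [0,0,0]},{"delta_pos": [0,0,-20],"dr": [0,0,0]},{"delta_pos": [0,0,0],"dr": [0,0,0]},{"delta_pos": [0,0,0],"dr": [0,0,0]}]'

```text
time_s: 35.9
position: [0.4805, 0.1178, 0.1899]
tool_rot: [[0.051, 0.999, -0.0], [0.999, -0.051, 0.0], [0.0, -0.0, -1.0]]
ft_force: [0.3, -0.1, 0.9]
grip_width: 0.0426
```

Call:
arm_command --steps '[{"delta_pos": [0,0,-25],"dr": [0,0,0]},{"delta_pos": [0,0,-25],"dr": [0,0,0]},{"delta_pos": [0,0,-18],"dr": [0,0,0]},{"delta_pos": [0,0,0],"dr": [0,0,0]},{"delta_pos": [0,0,0],"dr": [0,0,0]}]'

```text
time_s: 36.4
position: [0.4811, 0.1171, 0.1227]
tool_rot: [[0.053, 0.999, 0.002], [0.999, -0.053, 0.0], [0.0, 0.002, -1.0]]
ft_force: [0.1, -0.7, -0.4]
grip_width: 0.0429
```

Call:
arm_command --steps '[{"delta_pos": [0,0,0],"dr": [0,0,0]},{"delta_pos": [0,0,0],"dr": [0,0,0]},{"delta_pos": [0,0,0],"dr": [0,0,0]},{"delta_pos": [0,0,0],"dr": [0,0,0]},{"delta_pos": [0,0,0],"dr": [0,0,0]},{"delta_pos": [0,0,0],"dr": [0,0,0]}]' --grip 0 --squeeze 50

```text
time_s: 37.0
position: [0.4809, 0.1173, 0.1228]
tool_rot: [[0.053, 0.999, 0.002], [0.999, -0.053, 0.001], [0.001, 0.002, -1.0]]
ft_force: [-1.3, 2.4, 5.4]
grip_width: 0.0135
```

Call:
arm_command --steps '[{"delta_pos": [0,0,0],"dr": [0,0,-8]},{"delta_pos": [0,0,0],"dr": [0,0,-8]},{"delta_pos": [0,0,0],"dr": [0,0,-8]},{"delta_pos": [0,0,0],"dr": [0,0,-8]},{"delta_pos": [0,0,0],"dr": [0,0,-8]},{"delta_pos": [0,0,0],"dr": [0,0,-8]},{"delta_pos": [0,0,0],"dr": [0,0,-8]},{"delta_pos": [0,0,0],"dr": [0,0,-8]},{"delta_pos": [0,0,0],"dr": [0,0,0]},{"delta_pos": [0,0,0],"dr": [0,0,0]}]'

```text
time_s: 38.0
position: [0.4802, 0.1164, 0.1228]
tool_rot: [[0.921, 0.39, 0.0], [0.39, -0.921, -0.001], [-0.0, 0.001, -1.0]]
ft_force: [-5.2, -4.5, 7.8]
grip_width: 0.0135
```

Call:
arm_command --steps '[{"delta_pos": [0,0,0],"dr": [0,0,0]},{"delta_pos": [0,0,0],"dr": [0,0,0]},{"delta_pos": [0,0,0],"dr": [0,0,0]},{"delta_pos": [0,0,0],"dr": [0,0,0]},{"delta_pos": [0,0,25],"dr": [0,0,0]},{"delta_pos": [0,0,30],"dr": [0,0,0]},{"delta_pos": [0,0,10],"dr": [0,0,0]},{"delta_pos": [0,0,0],"dr": [0,0,0]}]' --grip 0.5

```text
time_s: 38.8
position: [0.4809, 0.117, 0.1874]
tool_rot: [[0.921, 0.391, 0.003], [0.391, -0.921, 0.0], [0.002, 0.001, -1.0]]
ft_force: [0.5, -0.6, -0.4]
grip_width: 0.0427
```

```bash
python3 - <<'E'
from h import *
s=env.get_image("side"); p=env.observe()["position"]; print(p)
kp=np.r_[C+K[0][0]*EX+K[0][1]*EY,.131]; d=np.array([np.cos(-1.17),np.sin(-1.17),0])*.027
print([proj("side",kp+d).round(1),proj("side",kp-d).round(1)])
u,v=proj("side",kp).astype(int); cv2.imwrite("pics/k0.png",cv2.resize(s[v-30:v+50,u-30:u+50],(480,480),interpolation=2)); print(u,v)
E
```

```text
[0.48032273 0.11695043 0.18617708]
[array([275.3, 182.6]), array([278.3, 173.7])]
276 178
```

View pics/k0.png

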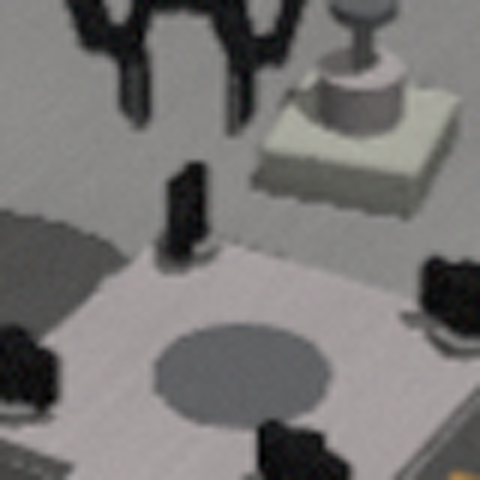

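Knob 0's wing now stands edge-on to the camera at crop (188,205), so it turned about 69°. Straight across to knob 2.

Call:
arm_command --steps '[{"delta_pos": [21.3,-20,0],"dr": [0,0,8]},{"delta_pos": [21.3,-20,0],"dr": [0,0,8]},{"delta_pos": [21.3,-20,0],"dr": [0,0,8]},{"delta_pos": [21.3,-20,0],"dr": [0,0,8]},{"delta_pos": [21.3,-20,0],"dr": [0,0,8]},{"delta_pos": [21.3,-20,0],"dr": [0,0,8]},{"delta_pos": [21.3,-20,0],"dr": [0,0,8]},{"delta_pos": [21.3,-20,0],"dr": [0,0,8]},{"delta_pos": [0,0,0],"dr": [0,0,0]},{"delta_pos": [0,0,0],"dr": [0,0,0]}]'

```text
time_s: 39.85
position: [0.6503, -0.0431, 0.1844]
tool_rot: [[0.055, 0.998, -0.003], [0.998, -0.055, 0.001], [0.001, -0.003, -1.0]]
ft_force: [0.2, 0.3, -1.0]
grip_width: 0.0427
```

Call:
arm_command --steps '[{"delta_pos": [0.3,0,-25],"dr": [0,0,0]},{"delta_pos": [0,0,-25],"dr": [0,0,0]},{"delta_pos": [0,0,-13],"dr": [0,0,0]},{"delta_pos": [0,0,0],"dr": [0,0,0]},{"delta_pos": [0,0,0],"dr": [0,0,0]}]'

```text
time_s: 40.35
position: [0.6513, -0.0427, 0.1243]
tool_rot: [[0.053, 0.999, 0.001], [0.999, -0.053, -0.0], [-0.0, 0.001, -1.0]]
ft_force: [0.5, -0.0, 0.5]
grip_width: 0.0428
```

Call:
arm_command --steps '[{"delta_pos": [0,0,0],"dr": [0,0,0]},{"delta_pos": [0,0,0],"dr": [0,0,0]},{"delta_pos": [0,0,0],"dr": [0,0,0]},{"delta_pos": [0,0,0],"dr": [0,0,0]},{"delta_pos": [0,0,0],"dr": [0,0,0]},{"delta_pos": [0,0,0],"dr": [0,0,0]}]' --grip 0

```text
time_s: 40.95
position: [0.652, -0.044, 0.1251]
tool_rot: [[0.053, 0.999, 0.003], [0.999, -0.053, -0.002], [-0.002, 0.004, -1.0]]
ft_force: [2.1, -5.1, 6.2]
grip_width: 0.013
```

Call:
arm_command --steps '[{"delta_pos": [0,0,0],"dr": [0,0,-8]},{"delta_pos": [0,0,0],"dr": [0,0,-8]},{"delta_pos": [0,0,0],"dr": [0,0,-8]},{"delta_pos": [0,0,0],"dr": [0,0,-8]},{"delta_pos": [0,0,0],"dr": [0,0,-8]},{"delta_pos": [0,0,0],"dr": [0,0,-8]},{"delta_pos": [0,0,0],"dr": [0,0,-8]},{"delta_pos": [0,0,0],"dr": [0,0,-8]},{"delta_pos": [0,0,0],"dr": [0,0,0]},{"delta_pos": [0,0,0],"dr": [0,0,0]}]'

```text
time_s: 41.95
position: [0.651, -0.0455, 0.125]
tool_rot: [[0.921, 0.389, 0.0], [0.389, -0.921, -0.004], [-0.001, 0.004, -1.0]]
ft_force: [-4.3, -12.4, 8.5]
grip_width: 0.0133
```

Call:
arm_command --steps '[{"delta_pos": [0,0,0],"dr": [0,0,0]},{"delta_pos": [0,0,0],"dr": [0,0,0]},{"delta_pos": [0,0,0],"dr": [0,0,0]},{"delta_pos": [0,0,0],"dr": [0,0,0]},{"delta_pos": [0,0,25],"dr": [0,0,0]},{"delta_pos": [0,0,30],"dr": [0,0,0]},{"delta_pos": [0,0,10],"dr": [0,0,0]},{"delta_pos": [0,0,0],"dr": [0,0,0]},{"delta_pos": [0,0,0],"dr": [0,0,0]}]' --grip 0.5

```text
time_s: 42.85
position: [0.6507, -0.0429, 0.1872]
tool_rot: [[0.921, 0.391, -0.002], [0.391, -0.921, 0.001], [-0.001, -0.001, -1.0]]
ft_force: [0.3, -0.2, -0.2]
grip_width: 0.0428
```

Call:
arm_command --steps '[{"delta_pos": [-0.6,20.6,0],"dr": [0,0,8]},{"delta_pos": [-0.6,20.6,0],"dr": [0,0,8]},{"delta_pos": [-0.6,20.6,0],"dr": [0,0,8]},{"delta_pos": [-0.6,20.6,0],"dr": [0,0,8]},{"delta_pos": [-0.6,20.6,0],"dr": [0,0,8]},{"delta_pos": [-0.6,20.6,0],"dr": [0,0,8]},{"delta_pos": [-0.6,20.6,0],"dr": [0,0,8]},{"delta_pos": [-0.6,20.6,0],"dr": [0,0,8]},{"delta_pos": [0,0,0],"dr": [0,0,0]},{"delta_pos": [0,0,-25],"dr": [0,0,0]},{"delta_pos": [0,0,0],"dr": [0,0,0]},{"delta_pos": [0,0,0],"dr": [0,0,0]}]'

```text
time_s: 44.05
position: [0.6461, 0.1211, 0.1628]
tool_rot: [[0.055, 0.999, -0.002], [0.999, -0.055, -0.0], [-0.0, -0.002, -1.0]]
ft_force: [-0.1, 0.6, -0.0]
grip_width: 0.0427
```

Call:
arm_command --steps '[{"delta_pos": [0,0,-25],"dr": [0,0,0]},{"delta_pos": [0,0,-15],"dr": [0,0,0]},{"delta_pos": [0,0,0],"dr": [0,0,0]},{"delta_pos": [0,0,0],"dr": [0,0,0]}]'

```text
time_s: 44.45
position: [0.6468, 0.1214, 0.1246]
tool_rot: [[0.054, 0.999, 0.001], [0.999, -0.054, -0.0], [0.0, 0.001, -1.0]]
ft_force: [1.0, 0.3, -0.2]
grip_width: 0.0427
```

Call:
arm_command --steps '[{"delta_pos": [0,0,0],"dr": [0,0,0]},{"delta_pos": [0,0,0],"dr": [0,0,0]},{"delta_pos": [0,0,0],"dr": [0,0,0]},{"delta_pos": [0,0,0],"dr": [0,0,0]},{"delta_pos": [0,0,0],"dr": [0,0,0]},{"delta_pos": [0,0,0],"dr": [0,0,0]}]' --grip 0

```text
time_s: 45.05
position: [0.6468, 0.1218, 0.1248]
tool_rot: [[0.053, 0.999, 0.002], [0.999, -0.053, 0.0], [0.0, 0.002, -1.0]]
ft_force: [-1.1, 0.6, 5.7]
grip_width: 0.013
```

Call:
arm_command --steps '[{"delta_pos": [0,0,0],"dr": [0,0,-8]},{"delta_pos": [0,0,0],"dr": [0,0,-8]},{"delta_pos": [0,0,0],"dr": [0,0,-8]},{"delta_pos": [0,0,0],"dr": [0,0,-8]},{"delta_pos": [0,0,0],"dr": [0,0,-8]},{"delta_pos": [0,0,0],"dr": [0,0,-8]},{"delta_pos": [0,0,0],"dr": [0,0,-8]},{"delta_pos": [0,0,0],"dr": [0,0,-8]},{"delta_pos": [0,0,0],"dr": [0,0,0]},{"delta_pos": [0,0,0],"dr": [0,0,0]}]'

```text
time_s: 46.05
position: [0.6461, 0.121, 0.1248]
tool_rot: [[0.921, 0.39, 0.0], [0.39, -0.921, -0.002], [-0.0, 0.001, -1.0]]
ft_force: [-5.2, -3.7, 8.3]
grip_width: 0.0132
```

Call:
arm_command --steps '[{"delta_pos": [0,0,0],"dr": [0,0,0]},{"delta_pos": [0,0,0],"dr": [0,0,0]},{"delta_pos": [0,0,0],"dr": [0,0,0]},{"delta_pos": [0,0,0],"dr": [0,0,0]},{"delta_pos": [0,0,25],"dr": [0,0,0]},{"delta_pos": [0,0,30],"dr": [0,0,0]},{"delta_pos": [0,0,10],"dr": [0,0,0]},{"delta_pos": [0,0,0],"dr": [0,0,0]},{"delta_pos": [0,0,0],"dr": [0,0,0]}]' --grip 0.5

```text
time_s: 46.95
position: [0.6459, 0.1217, 0.1872]
tool_rot: [[0.921, 0.39, -0.002], [0.39, -0.921, 0.0], [-0.002, -0.001, -1.0]]
ft_force: [-0.4, -0.8, -0.8]
grip_width: 0.0428
```

Call:
arm_command --steps '[{"delta_pos": [-20.1,-21.3,0],"dr": [0,0,8]},{"delta_pos": [-20.1,-21.3,0],"dr": [0,0,8]},{"delta_pos": [-20.1,-21.3,0],"dr": [0,0,8]},{"delta_pos": [-20.1,-21.3,0],"dr": [0,0,8]},{"delta_pos": [-20.1,-21.3,0],"dr": [0,0,8]},{"delta_pos": [-20.1,-21.3,0],"dr": [0,0,8]},{"delta_pos": [-20.1,-21.3,0],"dr": [0,0,8]},{"delta_pos": [-20.1,-21.3,0],"dr": [0,0,8]},{"delta_pos": [0,0,0],"dr": [0,0,0]},{"delta_pos": [0,0,-25],"dr": [0,0,0]},{"delta_pos": [0,0,0],"dr": [0,0,0]},{"delta_pos": [0,0,0],"dr": [0,0,0]}]'

```text
time_s: 48.15
position: [0.4855, -0.0483, 0.163]
tool_rot: [[0.053, 0.999, -0.002], [0.999, -0.053, 0.001], [0.001, -0.002, -1.0]]
ft_force: [-0.5, 0.4, 0.5]
grip_width: 0.0426
```

Call:
arm_command --steps '[{"delta_pos": [0,0,-25],"dr": [0,0,0]},{"delta_pos": [0,0,-16],"dr": [0,0,0]},{"delta_pos": [0,0,0],"dr": [0,0,0]},{"delta_pos": [0,0,0],"dr": [0,0,0]}]'

```text
time_s: 48.55
position: [0.4861, -0.0486, 0.1233]
tool_rot: [[0.053, 0.999, 0.001], [0.999, -0.053, -0.0], [-0.0, 0.001, -1.0]]
ft_force: [0.3, -0.1, 0.1]
grip_width: 0.0426
```

Call:
arm_command --steps '[{"delta_pos": [0,0,0],"dr": [0,0,0]},{"delta_pos": [0,0,0],"dr": [0,0,0]},{"delta_pos": [0,0,0],"dr": [0,0,0]},{"delta_pos": [0,0,0],"dr": [0,0,0]},{"delta_pos": [0,0,0],"dr": [0,0,0]},{"delta_pos": [0,0,0],"dr": [0,0,0]}]' --grip 0

```text
time_s: 49.15
position: [0.4861, -0.0486, 0.1235]
tool_rot: [[0.053, 0.999, 0.002], [0.999, -0.053, -0.0], [-0.0, 0.002, -1.0]]
ft_force: [0.4, 1.2, 6.0]
grip_width: 0.0129
```

Call:
arm_command --steps '[{"delta_pos": [0,0,0],"dr": [0,0,-8]},{"delta_pos": [0,0,0],"dr": [0,0,-8]},{"delta_pos": [0,0,0],"dr": [0,0,-8]},{"delta_pos": [0,0,0],"dr": [0,0,-8]},{"delta_pos": [0,0,0],"dr": [0,0,-8]},{"delta_pos": [0,0,0],"dr": [0,0,-8]},{"delta_pos": [0,0,0],"dr": [0,0,-8]},{"delta_pos": [0,0,0],"dr": [0,0,-8]},{"delta_pos": [0,0,0],"dr": [0,0,0]},{"delta_pos": [0,0,0],"dr": [0,0,0]}]'

```text
time_s: 50.15
position: [0.4851, -0.05, 0.1235]
tool_rot: [[0.921, 0.39, -0.001], [0.39, -0.921, -0.003], [-0.002, 0.003, -1.0]]
ft_force: [-5.9, -8.4, 8.4]
grip_width: 0.0132
```

Call:
arm_command --steps '[{"delta_pos": [0,0,0],"dr": [0,0,0]},{"delta_pos": [0,0,0],"dr": [0,0,0]},{"delta_pos": [0,0,0],"dr": [0,0,0]},{"delta_pos": [0,0,0],"dr": [0,0,0]},{"delta_pos": [0,0,25],"dr": [0,0,0]},{"delta_pos": [0,0,35],"dr": [0,0,0]},{"delta_pos": [0,-40,20],"dr": [0,0,0]},{"delta_pos": [0,-40,0],"dr": [0,0,0]},{"delta_pos": [0,-40,0],"dr": [0,0,0]},{"delta_pos": [0,-40,0],"dr": [0,0,0]},{"delta_pos": [0,-20,0],"dr": [0,0,0]},{"delta_pos": [0,0,0],"dr": [0,0,0]},{"delta_pos": [0,0,0],"dr": [0,0,0]}]' --grip 0.5

```text
time_s: 51.45
position: [0.4854, -0.2282, 0.2023]
tool_rot: [[0.921, 0.39, -0.0], [0.39, -0.921, 0.001], [-0.0, -0.001, -1.0]]
ft_force: [1.1, 0.4, 0.8]
grip_width: 0.0427
```

```bash
python3 - <<'E'
from h import *
t=env.get_image("top"); s=env.get_image("side"); knobs(t); print(env.observe()["position"])
a=cv2.resize(t[140:260,190:310],(480,480),interpolation=2); b=cv2.resize(s[130:270,220:360],(310,310),interpolation=2)
o=np.zeros((480,790,3),np.uint8); o[:,:480]=a; o[:310,480:]=b; cv2.imwrite("pics/k2.png",o)
E
```

```text
0 pred [0.4801 0.1173] px 223 228 c [0.4801 0.116 ] L 0.0505 0.0201 yaw 102.8604780432452 area 111
1 pred [0.646  0.1224] px 222 166 c [0.6429 0.121 ] L 0.0505 0.0256 yaw 98.77473830110858 area 107
2 pred [ 0.6511 -0.0435] px 283 165 c [ 0.6477 -0.0431] L 0.054 0.0221 yaw 117.21699058171345 area 90
3 pred [ 0.4852 -0.0486] px 285 226 c [ 0.4845 -0.0484] L 0.0519 0.018 yaw 122.20477370009496 area 100
[ 0.48554166 -0.22744987  0.20251679]
```

View pics/k2.png

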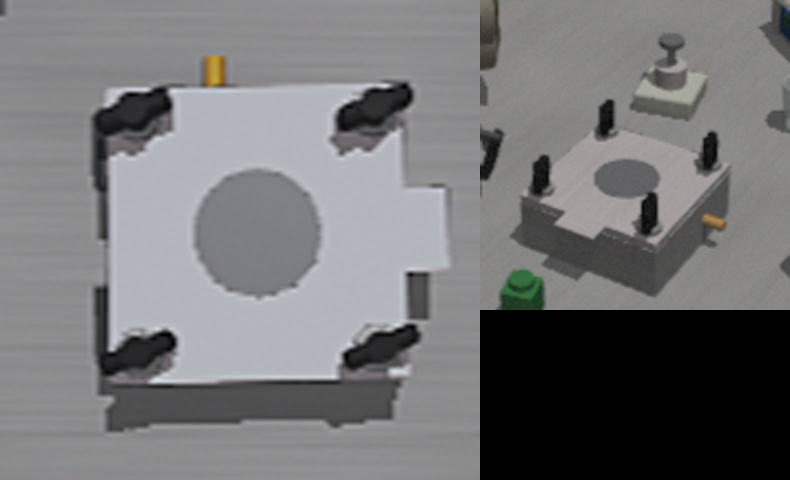

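All four wings are now at about 113° in line, so every knob is half way. Second pass begins with knob 0.

Call:
arm_command --steps '[{"delta_pos": [-0.5,31.4,0],"dr": [0,0,0]},{"delta_pos": [-0.5,31.4,0],"dr": [0,0,0]},{"delta_pos": [-0.5,31.4,0],"dr": [0,0,0]},{"delta_pos": [-0.5,31.4,0],"dr": [0,0,0]},{"delta_pos": [-0.5,31.4,0],"dr": [0,0,0]},{"delta_pos": [-0.5,31.4,0],"dr": [0,0,0]},{"delta_pos": [-0.5,31.4,0],"dr": [0,0,0]},{"delta_pos": [-0.5,31.4,0],"dr": [0,0,0]},{"delta_pos": [-0.5,31.4,0],"dr": [0,0,0]},{"delta_pos": [-0.5,31.4,0],"dr": [0,0,0]},{"delta_pos": [0,31.4,0],"dr": [0,0,0]},{"delta_pos": [0,0,-20],"dr": [0,0,0]},{"delta_pos": [0,0,-20],"dr": [0,0,0]},{"delta_pos": [0,0,0],"dr": [0,0,0]},{"delta_pos": [0,0,0],"dr": [0,0,0]}]'

```text
time_s: 53.05
position: [0.4803, 0.1173, 0.1631]
tool_rot: [[0.92, 0.391, 0.0], [0.391, -0.92, 0.0], [0.0, -0.0, -1.0]]
ft_force: [0.4, 0.9, 0.5]
grip_width: 0.0431
```

Call:
arm_command --steps '[{"delta_pos": [0,0,-25],"dr": [0,0,0]},{"delta_pos": [0,0,-15.5],"dr": [0,0,0]},{"delta_pos": [0,0,0],"dr": [0,0,0]},{"delta_pos": [0,0,0],"dr": [0,0,0]}]'

```text
time_s: 53.45
position: [0.481, 0.1168, 0.1232]
tool_rot: [[0.921, 0.39, 0.002], [0.39, -0.921, 0.0], [0.001, 0.001, -1.0]]
ft_force: [0.1, -0.4, -0.0]
grip_width: 0.0428
```

Call:
arm_command --steps '[{"delta_pos": [0,0,0],"dr": [0,0,0]},{"delta_pos": [0,0,0],"dr": [0,0,0]},{"delta_pos": [0,0,0],"dr": [0,0,0]},{"delta_pos": [0,0,0],"dr": [0,0,0]},{"delta_pos": [0,0,0],"dr": [0,0,0]},{"delta_pos": [0,0,0],"dr": [0,0,0]}]' --grip 0

```text
time_s: 54.05
position: [0.4803, 0.1165, 0.1232]
tool_rot: [[0.921, 0.391, 0.0], [0.391, -0.921, -0.001], [0.0, 0.001, -1.0]]
ft_force: [-5.8, -2.5, 8.4]
grip_width: 0.0135
```

Call:
arm_command --steps '[{"delta_pos": [0,0,0],"dr": [0,0,-8]},{"delta_pos": [0,0,0],"dr": [0,0,-8]},{"delta_pos": [0,0,0],"dr": [0,0,-8]},{"delta_pos": [0,0,0],"dr": [0,0,-8]},{"delta_pos": [0,0,0],"dr": [0,0,-8]},{"delta_pos": [0,0,0],"dr": [0,0,-8]},{"delta_pos": [0,0,0],"dr": [0,0,-8]},{"delta_pos": [0,0,0],"dr": [0,0,-8]},{"delta_pos": [0,0,0],"dr": [0,0,0]},{"delta_pos": [0,0,0],"dr": [0,0,0]}]'

```text
time_s: 55.05
position: [0.4792, 0.1165, 0.1231]
tool_rot: [[0.755, -0.656, -0.002], [-0.656, -0.755, -0.001], [-0.001, 0.002, -1.0]]
ft_force: [-10.2, -3.0, 12.0]
grip_width: 0.0133
```

```bash
python3 - <<'E'
from h import *
s=env.observe(); print(np.round(s["wrist_torque"],3),np.round(s["joint_efforts"],3),np.round(s["q"],1),np.degrees(np.arctan2(s["tool_rot"][1][0],s["tool_rot"][0][0])))
E
```

```text
[-0.459  1.476 -0.077] [ 1.0800e-01 -3.6174e+01 -1.9211e+01  5.3000e-01 -2.2680e+00  1.9000e-02] [-0.1 24.5 94.5 -0.1 61.1 40.9] -41.013876649866305
```

Call:
arm_command --steps '[{"delta_pos": [0,0,0],"dr": [0,0,-3]},{"delta_pos": [0,0,0],"dr": [0,0,-3]},{"delta_pos": [0,0,0],"dr": [0,0,0]},{"delta_pos": [0,0,0],"dr": [0,0,0]}]'

```text
time_s: 55.45
position: [0.4792, 0.1166, 0.1231]
tool_rot: [[0.683, -0.731, -0.002], [-0.731, -0.683, -0.001], [-0.001, 0.002, -1.0]]
ft_force: [-10.2, -2.1, 11.3]
grip_width: 0.0131
```

```bash
python3 - <<'E'
from h import *
s=env.observe(); print(np.round(s["wrist_torque"],3),np.round(s["joint_efforts"],3),np.round(s["q"],1),np.degrees(np.arctan2(s["tool_rot"][1][0],s["tool_rot"][0][0])))
E
```

```text
[-0.354  1.545  0.443] [ -0.661 -36.077 -19.285   0.707  -2.343   0.496] [-0.1 24.5 94.5 -0.1 61.1 46.9] -46.929520361750264
```

Wrist torque jumped from −0.08 to 0.44 N·m near jaw −47°, matching the predicted stop at −45.7°. I'll add 2° more, then release.

Call:
arm_command --steps '[{"delta_pos": [0,0,0],"dr": [0,0,-2]},{"delta_pos": [0,0,0],"dr": [0,0,0]},{"delta_pos": [0,0,0],"dr": [0,0,0]}]'

```text
time_s: 55.75
position: [0.4791, 0.1166, 0.1231]
tool_rot: [[0.658, -0.753, -0.002], [-0.753, -0.658, -0.001], [-0.0, 0.003, -1.0]]
ft_force: [-10.0, -1.6, 11.6]
grip_width: 0.0134
```

```bash
python3 - <<'E'
from h import *
s=env.observe(); print(np.round(s["wrist_torque"],3),np.degrees(np.arctan2(s["tool_rot"][1][0],s["tool_rot"][0][0])))
E
```

```text
[-0.386  1.555  1.187] -48.83187689337899
```

Call:
arm_command --steps '[{"delta_pos": [0,0,0],"dr": [0,0,0]},{"delta_pos": [0,0,0],"dr": [0,0,0]},{"delta_pos": [0,0,0],"dr": [0,0,0]},{"delta_pos": [0,0,0],"dr": [0,0,0]},{"delta_pos": [0,0,25],"dr": [0,0,0]},{"delta_pos": [0,0,30],"dr": [0,0,0]},{"delta_pos": [0,0,10],"dr": [0,0,0]},{"delta_pos": [21.3,-20.2,0],"dr": [0,0,8]},{"delta_pos": [21.3,-20.2,0],"dr": [0,0,8]},{"delta_pos": [21.3,-20.2,0],"dr": [0,0,8]},{"delta_pos": [21.3,-20.2,0],"dr": [0,0,8]},{"delta_pos": [21.3,-20.2,0],"dr": [0,0,8]},{"delta_pos": [21.3,-20.2,0],"dr": [0,0,8]},{"delta_pos": [21.3,-20.2,0],"dr": [0,0,8]},{"delta_pos": [21.3,-20.2,0],"dr": [0,0,8]},{"delta_pos": [0,0,0],"dr": [0,0,8]},{"delta_pos": [0,0,-20],"dr": [0,0,0]},{"delta_pos": [0,0,0],"dr": [0,0,0]},{"delta_pos": [0,0,0],"dr": [0,0,0]}]' --grip 0.5

```text
time_s: 57.65
position: [0.6508, -0.0448, 0.1665]
tool_rot: [[0.921, 0.39, -0.001], [0.39, -0.921, 0.0], [-0.001, -0.001, -1.0]]
ft_force: [-0.3, 0.2, 0.5]
grip_width: 0.0427
```

Call:
arm_command --steps '[{"delta_pos": [0,0,-25],"dr": [0,0,0]},{"delta_pos": [0,0,-19],"dr": [0,0,0]},{"delta_pos": [0,0,0],"dr": [0,0,0]},{"delta_pos": [0,0,0],"dr": [0,0,0]}]'

```text
time_s: 58.05
position: [0.6513, -0.0449, 0.1241]
tool_rot: [[0.921, 0.39, 0.001], [0.39, -0.921, -0.0], [0.001, 0.001, -1.0]]
ft_force: [-0.2, 0.4, -0.1]
grip_width: 0.0429
```

Call:
arm_command --steps '[{"delta_pos": [0,0,0],"dr": [0,0,0]},{"delta_pos": [0,0,0],"dr": [0,0,0]},{"delta_pos": [0,0,0],"dr": [0,0,0]},{"delta_pos": [0,0,0],"dr": [0,0,0]},{"delta_pos": [0,0,0],"dr": [0,0,0]},{"delta_pos": [0,0,0],"dr": [0,0,0]}]' --grip 0

```text
time_s: 58.65
position: [0.6508, -0.0452, 0.1246]
tool_rot: [[0.921, 0.39, 0.001], [0.39, -0.921, -0.001], [0.0, 0.001, -1.0]]
ft_force: [-3.6, -1.1, 6.2]
grip_width: 0.013
```

Call:
arm_command --steps '[{"delta_pos": [0,0,0],"dr": [0,0,-8]},{"delta_pos": [0,0,0],"dr": [0,0,-8]},{"delta_pos": [0,0,0],"dr": [0,0,-8]},{"delta_pos": [0,0,0],"dr": [0,0,-8]},{"delta_pos": [0,0,0],"dr": [0,0,-8]},{"delta_pos": [0,0,0],"dr": [0,0,-8]},{"delta_pos": [0,0,0],"dr": [0,0,-8]},{"delta_pos": [0,0,0],"dr": [0,0,-8]},{"delta_pos": [0,0,0],"dr": [0,0,-3]},{"delta_pos": [0,0,0],"dr": [0,0,-3]},{"delta_pos": [0,0,0],"dr": [0,0,-1]},{"delta_pos": [0,0,0],"dr": [0,0,0]},{"delta_pos": [0,0,0],"dr": [0,0,0]}]'

```text
time_s: 59.95
position: [0.6495, -0.045, 0.1245]
tool_rot: [[0.67, -0.742, -0.003], [-0.742, -0.67, -0.001], [-0.001, 0.003, -1.0]]
ft_force: [-11.8, -0.2, 9.8]
grip_width: 0.0136
```

```bash
cat > tq.py <<'E'
from h import *
s=env.observe(); print(np.round(s["wrist_torque"],3),np.degrees(np.arctan2(s["tool_rot"][1][0],s["tool_rot"][0][0])))
E
python3 tq.py
```

```text
[-0.239  1.852  0.84 ] -47.90775937895476
```

Knob 2 is at its stop (0.84 N·m). Now knob 1.

Call:
arm_command --steps '[{"delta_pos": [0,0,0],"dr": [0,0,0]},{"delta_pos": [0,0,0],"dr": [0,0,0]},{"delta_pos": [0,0,0],"dr": [0,0,0]},{"delta_pos": [0,0,0],"dr": [0,0,0]},{"delta_pos": [0,0,25],"dr": [0,0,0]},{"delta_pos": [0,0,30],"dr": [0,0,0]},{"delta_pos": [0,0,10],"dr": [0,0,0]},{"delta_pos": [-0.6,20.8,0],"dr": [0,0,8]},{"delta_pos": [-0.6,20.8,0],"dr": [0,0,8]},{"delta_pos": [-0.6,20.8,0],"dr": [0,0,8]},{"delta_pos": [-0.6,20.8,0],"dr": [0,0,8]},{"delta_pos": [-0.6,20.8,0],"dr": [0,0,8]},{"delta_pos": [-0.6,20.8,0],"dr": [0,0,8]},{"delta_pos": [-0.6,20.8,0],"dr": [0,0,8]},{"delta_pos": [-0.6,20.8,0],"dr": [0,0,8]},{"delta_pos": [0,0,0],"dr": [0,0,7]},{"delta_pos": [0,0,-20],"dr": [0,0,0]},{"delta_pos": [0,0,0],"dr": [0,0,0]},{"delta_pos": [0,0,0],"dr": [0,0,0]}]' --grip 0.5

```text
time_s: 61.85
position: [0.646, 0.1215, 0.1676]
tool_rot: [[0.921, 0.39, -0.001], [0.39, -0.921, 0.0], [-0.001, -0.001, -1.0]]
ft_force: [-0.4, -1.5, 0.8]
grip_width: 0.0426
```

Call:
arm_command --steps '[{"delta_pos": [0,0,-25],"dr": [0,0,0]},{"delta_pos": [0,0,-20],"dr": [0,0,0]},{"delta_pos": [0,0,0],"dr": [0,0,0]},{"delta_pos": [0,0,0],"dr": [0,0,0]}]'

```text
time_s: 62.25
position: [0.6466, 0.1214, 0.124]
tool_rot: [[0.921, 0.39, 0.001], [0.39, -0.921, 0.0], [0.001, 0.0, -1.0]]
ft_force: [0.8, -0.5, 0.9]
grip_width: 0.0424
```

Call:
arm_command --steps '[{"delta_pos": [0,0,0],"dr": [0,0,0]},{"delta_pos": [0,0,0],"dr": [0,0,0]},{"delta_pos": [0,0,0],"dr": [0,0,0]},{"delta_pos": [0,0,0],"dr": [0,0,0]},{"delta_pos": [0,0,0],"dr": [0,0,0]},{"delta_pos": [0,0,0],"dr": [0,0,0]}]' --grip 0

```text
time_s: 62.85
position: [0.6461, 0.1212, 0.1245]
tool_rot: [[0.921, 0.39, 0.001], [0.39, -0.921, -0.001], [0.001, 0.001, -1.0]]
ft_force: [-4.6, -1.7, 5.6]
grip_width: 0.0132
```

Call:
arm_command --steps '[{"delta_pos": [0,0,0],"dr": [0,0,-8]},{"delta_pos": [0,0,0],"dr": [0,0,-8]},{"delta_pos": [0,0,0],"dr": [0,0,-8]},{"delta_pos": [0,0,0],"dr": [0,0,-8]},{"delta_pos": [0,0,0],"dr": [0,0,-8]},{"delta_pos": [0,0,0],"dr": [0,0,-8]},{"delta_pos": [0,0,0],"dr": [0,0,-8]},{"delta_pos": [0,0,0],"dr": [0,0,-8]},{"delta_pos": [0,0,0],"dr": [0,0,-3]},{"delta_pos": [0,0,0],"dr": [0,0,-3]},{"delta_pos": [0,0,0],"dr": [0,0,-1]},{"delta_pos": [0,0,0],"dr": [0,0,0]},{"delta_pos": [0,0,0],"dr": [0,0,0]}]'

```text
time_s: 64.15
position: [0.6453, 0.1213, 0.1245]
tool_rot: [[0.67, -0.742, -0.001], [-0.742, -0.67, -0.001], [0.0, 0.002, -1.0]]
ft_force: [-7.1, -1.9, 7.4]
grip_width: 0.013
```

```bash
python3 tq.py
```

```text
[-0.391  1.313  0.898] -47.907301734095206
```

Knob 1 is at its stop (0.90 N·m). Across to knob 3.

Call:
arm_command --steps '[{"delta_pos": [0,0,0],"dr": [0,0,0]},{"delta_pos": [0,0,0],"dr": [0,0,0]},{"delta_pos": [0,0,0],"dr": [0,0,0]},{"delta_pos": [0,0,0],"dr": [0,0,0]},{"delta_pos": [0,0,25],"dr": [0,0,0]},{"delta_pos": [0,0,30],"dr": [0,0,0]},{"delta_pos": [0,0,10],"dr": [0,0,0]},{"delta_pos": [-20.1,-21.3,0],"dr": [0,0,8]},{"delta_pos": [-20.1,-21.3,0],"dr": [0,0,8]},{"delta_pos": [-20.1,-21.3,0],"dr": [0,0,8]},{"delta_pos": [-20.1,-21.3,0],"dr": [0,0,8]},{"delta_pos": [-20.1,-21.3,0],"dr": [0,0,8]},{"delta_pos": [-20.1,-21.3,0],"dr": [0,0,8]},{"delta_pos": [-20.1,-21.3,0],"dr": [0,0,8]},{"delta_pos": [-20.1,-21.3,0],"dr": [0,0,8]},{"delta_pos": [0,0,0],"dr": [0,0,7]},{"delta_pos": [0,0,-20],"dr": [0,0,0]},{"delta_pos": [0,0,0],"dr": [0,0,0]},{"delta_pos": [0,0,0],"dr": [0,0,0]}]' --grip 0.5

```text
time_s: 66.05
position: [0.4853, -0.0488, 0.1679]
tool_rot: [[0.921, 0.39, -0.001], [0.39, -0.921, 0.0], [-0.001, -0.001, -1.0]]
ft_force: [0.6, -0.2, 0.1]
grip_width: 0.0428
```

Call:
arm_command --steps '[{"delta_pos": [0,0,-25],"dr": [0,0,0]},{"delta_pos": [0,-0.5,-20],"dr": [0,0,0]},{"delta_pos": [0,0,0],"dr": [0,0,0]},{"delta_pos": [0,0,0],"dr": [0,0,0]}]'

```text
time_s: 66.45
position: [0.4858, -0.0494, 0.1238]
tool_rot: [[0.921, 0.391, 0.001], [0.391, -0.921, -0.0], [0.0, 0.0, -1.0]]
ft_force: [-0.3, 0.4, 0.0]
grip_width: 0.0428
```

Call:
arm_command --steps '[{"delta_pos": [0,0,0],"dr": [0,0,0]},{"delta_pos": [0,0,0],"dr": [0,0,0]},{"delta_pos": [0,0,0],"dr": [0,0,0]},{"delta_pos": [0,0,0],"dr": [0,0,0]},{"delta_pos": [0,0,0],"dr": [0,0,0]},{"delta_pos": [0,0,0],"dr": [0,0,0]}]' --grip 0

```text
time_s: 67.05
position: [0.485, -0.0498, 0.1242]
tool_rot: [[0.92, 0.391, 0.0], [0.391, -0.92, -0.001], [-0.001, 0.001, -1.0]]
ft_force: [-6.0, -2.0, 8.1]
grip_width: 0.013
```

Call:
arm_command --steps '[{"delta_pos": [0,0,0],"dr": [0,0,-8]},{"delta_pos": [0,0,0],"dr": [0,0,-8]},{"delta_pos": [0,0,0],"dr": [0,0,-8]},{"delta_pos": [0,0,0],"dr": [0,0,-8]},{"delta_pos": [0,0,0],"dr": [0,0,-8]},{"delta_pos": [0,0,0],"dr": [0,0,-8]},{"delta_pos": [0,0,0],"dr": [0,0,-8]},{"delta_pos": [0,0,0],"dr": [0,0,-8]},{"delta_pos": [0,0,0],"dr": [0,0,-3]},{"delta_pos": [0,0,0],"dr": [0,0,-3]},{"delta_pos": [0,0,0],"dr": [0,0,-1]},{"delta_pos": [0,0,0],"dr": [0,0,0]},{"delta_pos": [0,0,0],"dr": [0,0,0]}]'

```text
time_s: 68.35
position: [0.4835, -0.0495, 0.1242]
tool_rot: [[0.671, -0.742, -0.004], [-0.742, -0.671, -0.002], [-0.001, 0.004, -1.0]]
ft_force: [-12.6, -3.1, 13.5]
grip_width: 0.0131
```

```bash
python3 tq.py
```

```text
[-0.529  2.09   0.775] -47.874964025117045
```

Knob 3 is at its stop (0.78 N·m). I'll release and rise, then take a fresh look at the knobs and measure the plunger.

Call:
arm_command --steps '[{"delta_pos": [0,0,0],"dr": [0,0,0]},{"delta_pos": [0,0,0],"dr": [0,0,0]},{"delta_pos": [0,0,0],"dr": [0,0,0]},{"delta_pos": [0,0,0],"dr": [0,0,0]},{"delta_pos": [0,0,25],"dr": [0,0,0]},{"delta_pos": [0,0,35],"dr": [0,0,0]},{"delta_pos": [-20,-30,30],"dr": [0,0,0]},{"delta_pos": [-25,-35,10],"dr": [0,0,0]},{"delta_pos": [-25,-35,0],"dr": [0,0,0]},{"delta_pos": [-25,-35,0],"dr": [0,0,0]},{"delta_pos": [0,-25,0],"dr": [0,0,0]},{"delta_pos": [0,0,0],"dr": [0,0,0]}]' --grip 0.5

```text
time_s: 69.55
position: [0.39, -0.212, 0.2231]
tool_rot: [[0.666, -0.746, 0.001], [-0.746, -0.666, -0.001], [0.001, 0.0, -1.0]]
ft_force: [0.5, -0.1, -0.9]
grip_width: 0.0424
```

```bash
python3 - <<'E'
from h import *
t=env.get_image("top"); s=env.get_image("side"); knobs(t); print(env.observe()["position"])
print(onz("side",306.3,148.5,.117),onz("top",132.3,242.3,.117))
a=cv2.resize(t[140:270,115:315],(600,390),interpolation=2); b=cv2.resize(s[120:270,230:350],(200,250),interpolation=2)
o=np.zeros((390,800,3),np.uint8); o[:,:600]=a; o[:250,600:]=b; cv2.imwrite("pics/k3.png",o)
E
```

```text
0 pred [0.4801 0.1173] px 223 228 c [0.4798 0.1165] L 0.0514 0.0189 yaw 45.396973801730184 area 110
1 pred [0.646  0.1224] px 222 166 c [0.6434 0.1218] L 0.0546 0.0187 yaw 38.93548056014251 area 85
2 pred [ 0.6511 -0.0435] px 283 165 c [ 0.6481 -0.0432] L 0.0522 0.0233 yaw 45.09441982713349 area 101
3 pred [ 0.4852 -0.0486] px 285 226 c [ 0.4839 -0.047 ] L 0.0496 0.0191 yaw 45.244298188504786 area 107
[ 0.39029534 -0.20943393  0.22290268]
[0.44761408 0.35500403 0.117     ] [0.43964652 0.36343559 0.117     ]
```

View pics/k3.png

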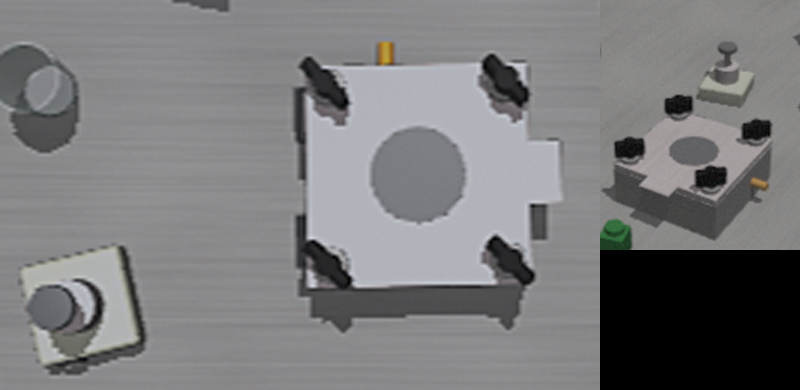

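All four wings lie at about 45°, consistent with the stop. The pump head is at crop (52,307). I'll refine it with a threshold in both views.

```bash
python3 - <<'E'
from h import *
t=env.get_image("top"); s=env.get_image("side")
gt=cv2.cvtColor(t,cv2.COLOR_BGR2GRAY); gs=cv2.cvtColor(s,cv2.COLOR_BGR2GRAY)
print(gt[232:254:2,120:150:2]); print(gs[140:162:2,292:322:2])
# block outline: top-view white block top
m=((t.min(2)>160)*255).astype(np.uint8)[215:270,115:170]; c=max(cv2.findContours(m,0,2)[0],key=cv2.contourArea)
r=cv2.minAreaRect(c); print(r, onz("top",r[0][0]+115,r[0][1]+215,.035))
for n,g,(u0,v0,u1,v1) in(("top",gt,(118,230,146,256)),("side",gs,(292,138,322,160))):
    lo,hi=(80,128) if n=="top" else (60,118)
    k=cv2.inRange(g[v0:v1,u0:u1],lo,hi); N,l,st,ce=cv2.connectedComponentsWithStats(k)
    for i in range(1,N):
        if st[i,4]>30: print(n,ce[i]+[u0,v0],st[i],onz(n,*(ce[i]+[u0,v0]),.117))
E
```

```text
[[134 158 179 177 176 177 177 177 176 178 179 183 182 179 178]
 [137 127 179 178 180 182 180 184 185 183 191  92  36 171 181]
 [134 138 180 152  81 105 110 114  41 166 181 184 134  42 158]
 [137 110 179  99 103 107 108 111 118  41 189 179 190  63  83]
 [131 131 131  99 103 105 106 109 112  95 136 181 183 117  37]
 [132 136  95 101 102 105 106 107 109 103  71 152 182 112  34]
 [134 136 115  99 102 103 104 105 108  86  82  90 190 103  27]
 [133 133 133  94 100 102 102 103 109  52 110  97 178  30  77]
 [132 132 132 148  92  96 102 105  37 100 107 103  42  58 163]
 [137 137 137 162 187 170  76  97 109 107  74  58 101 104 187]
 [139 140 139 149 179 184 102 108 111 111 113 111 105 158 179]]
[[134 135 137 137 137 135 135 134 135 134 131 135 133 137 136]
 [136 134 135 134 134 132 133 132 135 135 136 132 133 136 136]
 [134 133 133 131 132 131 126 127 127 131 131 132 133 132 135]
 [134 129 128 128 126  98  98  98 101 100 131 131 133 134 134]
 [134 131 131 132 113  93  99  96  99  99 114 132 134 137 134]
 [130 129 131 131 116  46  68  79  82  66 110 134 135 137 137]
 [130 129 131 133 131 117  81  58  77 121 133 135 135 133 135]
 [132 134 129 129 131 134 107  68 109 133 133 132 133 137 136]
 [132 131 129 129 125 108  83  67 111 147 138 134 134 137 136]
 [132 131 132 123  93  97  80  66  96 160 156 135 133 134 129]
 [131 134 135 150 119 116 119 136 158 159 142 135 133 131 132]]
((25.790771484375, 26.121246337890625), (31.824661254882812, 32.2415771484375), 76.60750579833984) [0.44122389 0.36583266 0.035     ]
top [133.73741007 245.22302158] [  5   5  23  21 278] [0.43179933 0.35938801 0.117     ]
side [305.29104478 151.48507463] [  7   7  14  15 134] [0.45556613 0.33469238 0.117     ]
```

Views agree on the plunger head at about (0.4405, 0.363). I'll shut the fingers and move above it.

Call:
arm_command --steps '[{"delta_pos": [3,25,5],"dr": [0,0,0]},{"delta_pos": [3,33,0],"dr": [0,0,0]},{"delta_pos": [3,33,0],"dr": [0,0,0]},{"delta_pos": [3,33,0],"dr": [0,0,0]},{"delta_pos": [3,33,0],"dr": [0,0,0]},{"delta_pos": [3,33,0],"dr": [0,0,0]},{"delta_pos": [3,33,0],"dr": [0,0,0]},{"delta_pos": [3,33,0],"dr": [0,0,0]},{"delta_pos": [3,33,0],"dr": [0,0,0]},{"delta_pos": [3,33,0],"dr": [0,0,0]},{"delta_pos": [3,33,0],"dr": [0,0,0]},{"delta_pos": [3,33,0],"dr": [0,0,0]},{"delta_pos": [3,33,0],"dr": [0,0,0]},{"delta_pos": [3,33,0],"dr": [0,0,0]},{"delta_pos": [3,33,0],"dr": [0,0,0]},{"delta_pos": [3,33,0],"dr": [0,0,0]},{"delta_pos": [2,33,0],"dr": [0,0,0]},{"delta_pos": [0,22,0],"dr": [0,0,0]},{"delta_pos": [0,0,0],"dr": [0,0,0]},{"delta_pos": [0,0,0],"dr": [0,0,0]}]' --grip 0

```text
time_s: 71.75
position: [0.4395, 0.3661, 0.2278]
tool_rot: [[0.67, -0.742, -0.001], [-0.742, -0.67, -0.001], [-0.0, 0.001, -1.0]]
ft_force: [0.0, -0.2, -0.3]
grip_width: -0.0
```

Call:
arm_command --steps '[{"delta_pos": [0.5,-3,-25],"dr": [0,0,0]},{"delta_pos": [0,0,-25],"dr": [0,0,0]},{"delta_pos": [0,0,-20],"dr": [0,0,0]},{"delta_pos": [0,0,-12],"dr": [0,0,0]},{"delta_pos": [0,0,-6],"dr": [0,0,0]},{"delta_pos": [0,0,-6],"dr": [0,0,0]},{"delta_pos": [0,0,-6],"dr": [0,0,0]},{"delta_pos": [0,0,0],"dr": [0,0,0]}]'

```text
time_s: 72.55
position: [0.441, 0.3624, 0.1284]
tool_rot: [[0.669, -0.743, 0.001], [-0.743, -0.669, -0.0], [0.001, -0.0, -1.0]]
ft_force: [-2.3, -3.3, 7.1]
grip_width: -0.0
```

Call:
arm_command --steps '[{"delta_pos": [0,0,-5],"dr": [0,0,0]},{"delta_pos": [0,0,-5],"dr": [0,0,0]},{"delta_pos": [0,0,-4],"dr": [0,0,0]},{"delta_pos": [0,0,-3],"dr": [0,0,0]},{"delta_pos": [0,0,0],"dr": [0,0,0]}]'

```text
time_s: 73.05
position: [0.4412, 0.3626, 0.1123]
tool_rot: [[0.669, -0.743, 0.002], [-0.743, -0.669, 0.0], [0.001, -0.002, -1.0]]
ft_force: [-3.4, -4.2, 11.0]
grip_width: -0.0001
```

Call:
arm_command --steps '[{"delta_pos": [0,0,-2],"dr": [0,0,0]},{"delta_pos": [0,0,-2],"dr": [0,0,0]},{"delta_pos": [0,0,0],"dr": [0,0,0]},{"delta_pos": [0,0,0],"dr": [0,0,0]}]'

```text
time_s: 73.45
position: [0.4412, 0.3626, 0.109]
tool_rot: [[0.669, -0.743, 0.002], [-0.743, -0.669, 0.001], [0.001, -0.002, -1.0]]
ft_force: [-3.9, -4.0, 12.9]
grip_width: 0.0001
```

Call:
arm_command --steps '[{"delta_pos": [0,0,-1],"dr": [0,0,0]},{"delta_pos": [0,0,0],"dr": [0,0,0]},{"delta_pos": [0,0,0],"dr": [0,0,0]}]'

```text
time_s: 73.75
position: [0.4412, 0.3626, 0.1089]
tool_rot: [[0.669, -0.743, 0.003], [-0.743, -0.669, 0.001], [0.001, -0.003, -1.0]]
ft_force: [-6.1, -6.5, 21.0]
grip_width: 0.0
```

The plunger bottomed out at TCP z 0.1089, the full 30 mm, with force rising to 21 N and no more travel. I'll let it spring back and retreat.

Call:
arm_command --steps '[{"delta_pos": [0,0,8],"dr": [0,0,0]},{"delta_pos": [0,0,12],"dr": [0,0,0]},{"delta_pos": [0,0,15],"dr": [0,0,0]},{"delta_pos": [0,0,30],"dr": [0,0,0]},{"delta_pos": [0,0,35],"dr": [0,0,0]},{"delta_pos": [-20,20,30],"dr": [0,0,0]},{"delta_pos": [-30,25,10],"dr": [0,0,0]},{"delta_pos": [-30,25,0],"dr": [0,0,0]},{"delta_pos": [-30,25,0],"dr": [0,0,0]},{"delta_pos": [-30,25,0],"dr": [0,0,0]},{"delta_pos": [-20,10,0],"dr": [0,0,0]},{"delta_pos": [0,0,0],"dr": [0,0,0]},{"delta_pos": [0,0,0],"dr": [0,0,0]},{"delta_pos": [0,0,0],"dr": [0,0,0]}]'

```text
time_s: 75.15
position: [0.2818, 0.4922, 0.2462]
tool_rot: [[0.668, -0.744, 0.001], [-0.744, -0.668, 0.0], [0.0, -0.001, -1.0]]
ft_force: [0.1, -0.6, -0.2]
grip_width: 0.0003
```

```bash
python3 - <<'E'
from h import *
t=env.get_image("top"); s=env.get_image("side"); knobs(t); caps(); o=env.observe(); print(o["position"],o["ft_force"],o["time_s"])
a=cv2.resize(t[90:290,100:430],(660,400),interpolation=2); b=cv2.resize(s[120:350,130:400],(470,400),interpolation=2)
o=np.vstack([a[:, :660],np.zeros((0,660,3),np.uint8)]); c=cv2.resize(b,(235,200)); 
im=np.zeros((600,700,3),np.uint8); im[:400,:660]=a; im[400:,:235]=c; im[400:,240:480]=cv2.resize(s[130:190,280:352],(240,200),interpolation=2); cv2.imwrite("pics/end.png",im)
E
```

```text
0 pred [0.4801 0.1173] px 223 228 c [0.4805 0.1172] L 0.0533 0.0189 yaw 45.39697372712277 area 113
1 pred [0.646  0.1224] px 222 166 c [0.6431 0.1218] L 0.054 0.0192 yaw 45.25173668956188 area 104
2 pred [ 0.6511 -0.0435] px 283 165 c [ 0.6481 -0.0432] L 0.0522 0.0233 yaw 45.09441982713349 area 114
3 pred [ 0.4852 -0.0486] px 285 226 c [ 0.4839 -0.047 ] L 0.0496 0.0191 yaw 45.244298188504786 area 108
top [406.  163.4] 127 [ 0.672  -0.4079  0.062 ]
top [403.5 258.4] 134 [ 0.3949 -0.3957  0.062 ]
side [143.5 278.4] 100 [ 0.3949 -0.3957  0.062 ]
side [223.2 324.5] 142 [ 0.6713 -0.4088  0.062 ]
[0.28161516 0.4922352  0.24603094] [-0.35692121  0.36139503 -0.46510171] 75.35
```

View pics/end.png

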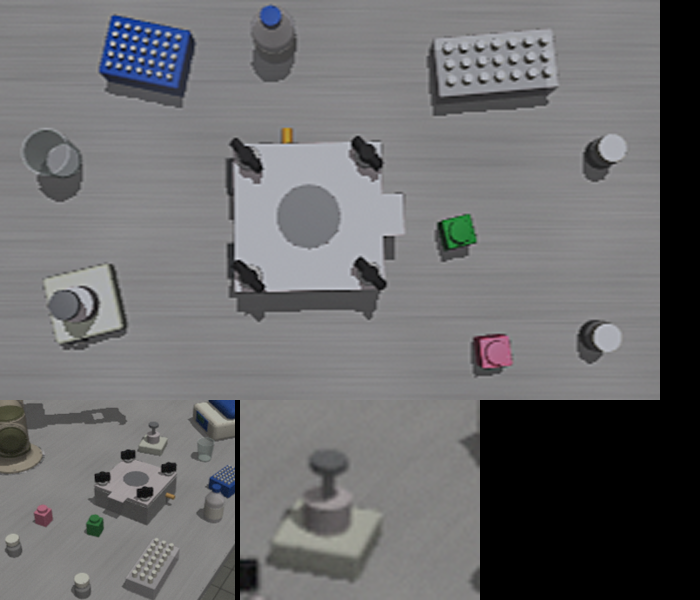

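The lid is shut, all four wings are at 45° and the plunger is back up at (328,462). The jars at (610,150) and (605,337), the beaker and the look-alikes have not moved. Handing in.

```bash
python3 -c "
from rig import env
print(env.close_job())"
```

```text
the job is handed in; nothing more can be done
None
```

The job is done and handed in at about 75 s of the 208 s allowed.

- **Canisters:** All three square steel canisters are in the chamber. The last view before the lid closed showed them standing. I grabbed the third one again by mistake while lifting away and had to set it down a second time. The first shifted about 3 cm after I placed it, but stayed upright inside.
- **Lid:** I pushed it shut with closed fingers, and it stopped at its shut height with 13 N on the tab.
- **Knobs:** I tightened them in the order 0→2→1→3 in both passes. The first pass took each to about 1.2 rad. In the second, each met its stop, with the wrist torque rising to 0.8–1.2 N·m near the predicted angle. All four wings now read about 45°, where the stop should put them.
- **Pump:** The plunger went down its full 30 mm, with the force rising to 21 N at the bottom, and sprang back up.

In the final pictures the two jars measure where they started. The beaker and the green and pink look-alikes look undisturbed, and the robot is clear of everything. No check failed. My first rough side-view reading of the plunger was about 1 cm off the top view, and later readings brought the two close together. Knob centres in the top view were up to 3 mm from prediction, within what the gripper takes up.

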